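Change over the roller mixer

TASK

The mixing run is over: turn the roller mixer's isolator off, take the finished bottles off the rollers and lay each in a groove of the sloping rack, cap end uphill. Then lay the waiting bottles from the level rack flat in the grooves between the rollers, wholly on the rollers and in line with them, and turn the isolator back on, leaving every bottle at rest where it belongs. Handle no bottle while the isolator is on, and leave the centrifuge and the tip box where they are.

Things in the scene. Friction and masses are not known exactly. Their poses are not given: they have to be found in the camera images.
- mixer: white roller mixer, fixed, 265 mm (x) by 300 mm (y); origin on the bench under its centre. Eight black rubber rollers along y; beyond them an end cheek (y -150 to -130 mm, top z 88 mm) and the drive housing (y 70 to 150 mm, top z 100 mm), which carries the isolator. The drive holds the rollers: they turn neither now nor when the isolator is on (a timer starts the run later).
- rollers_mid (a point): middle of the rollers (mixer x 0, y -30 mm, z 75 mm; axes as the mixer's). Rollers 26 mm across, 200 mm long, axes 31 mm apart (x = +-15.5, +-46.5, +-77.5, +-108.5 mm, z = 0 here). A bottle lies in a groove between two rollers, its axis 24.5 mm above this point, along y. Bottles in neighbouring grooves rub: use every second one (x = -62, 0, 62 mm), the outermost (+-93) left free.
- isolator (a joint): rotary isolator handle on the drive housing, rad: 0 = off, 1.57 = on, hard stops at both; clockwise from above turns it on. A sprung detent resists (up to 0.12 N m) until mid-way, then carries the handle on to the other end by itself once it is let go. On at the start.
- isolator_grip (a point): grip point of the isolator, on its upright turning axis (mixer x 0, y 110 mm), 130 mm above the bench: a black bar 46 mm long, 12 mm thick, 28 mm tall (from 20 mm below this point to 8 mm above) on a pale 44 mm disc. The bar lies along this point's x axis, which turns with it, white pointer at +x. Off: bar across the rollers, pointer to mixer +x. On: bar in line with them, pointer to mixer -y.
- level_rack: low level rack of plain blue plastic, fixed, 200 mm (x) by 64 mm (y), origin on the bench under its centre: two zigzag strips (10 mm wide, at y = -26 and 26 mm) form three V grooves at x = -65, 0, 65 mm, sides at 35 degrees, V bottoms at z = 25 mm, peaks at 48 mm, strip ends upturned to 75 mm. A bottle in it lies along y, its axis at z = 44.5 mm. Holds the waiting bottles at the start.
- slope_rack: sloping rack of plain blue plastic, fixed, 200 mm (x) by 64 mm (y), like the level rack but with its strips tilted; origin on the bench under its centre. Empty at the start. One rack stands to the left of the mixer and the other to the right, either way round.
- slope_cradle: tilted top of the sloping rack, +y uphill by 0.26 rad; origin 55 mm above the rack's, at the middle V's bottom. Zigzag strips at y = -26 and 26 mm, V grooves along y at x = -65, 0, 65 mm, peaks at z = 23 mm, upturned ends to 50 mm. A seated bottle's axis is at z = 19.5 mm; at y = 0 it is centred on the strips, its foot 5 mm from the stop bar at the low end (inner face y = -47.5 mm, top z = 20 mm).
- done1: finished closed cylindrical bottle, 32 mm diameter, 85 mm long, about 90 g: white with a paper label, flush grey screw cap on the last 21 mm at +y. Origin on its axis at mid-length, y along the axis towards the cap; it may be rolled by any angle about y. Rolls a little on a flat surface. None if absent. Starts in a groove of the mixer's rollers.
- done2: finished closed cylindrical bottle, 32 mm diameter, 85 mm long, about 90 g: white with a paper label, flush grey screw cap on the last 21 mm at +y. Origin on its axis at mid-length, y along the axis towards the cap; it may be rolled by any angle about y. Rolls a little on a flat surface. None if absent. Starts in a groove of the mixer's rollers.
- done3: finished closed cylindrical bottle, 32 mm diameter, 85 mm long, about 90 g: white with a paper label, flush grey screw cap on the last 21 mm at +y. Origin on its axis at mid-length, y along the axis towards the cap; it may be rolled by any angle about y. Rolls a little on a flat surface. None if absent. Starts in a groove of the mixer's rollers.
- next1: waiting closed cylindrical bottle, 32 mm diameter, 85 mm long, about 90 g: white with a paper label, flush grey screw cap on the last 21 mm at +y. Origin on its axis at mid-length, y along the axis towards the cap; it may be rolled by any angle about y. Rolls a little on a flat surface. None if absent. Starts in a groove of the level rack.
- next2: waiting closed cylindrical bottle, 32 mm diameter, 85 mm long, about 90 g: white with a paper label, flush grey screw cap on the last 21 mm at +y. Origin on its axis at mid-length, y along the axis towards the cap; it may be rolled by any angle about y. Rolls a little on a flat surface. None if absent. Starts in a groove of the level rack.
- next3: waiting closed cylindrical bottle, 32 mm diameter, 85 mm long, about 90 g: white with a paper label, flush grey screw cap on the last 21 mm at +y. Origin on its axis at mid-length, y along the axis towards the cap; it may be rolled by any angle about y. Rolls a little on a flat surface. None if absent. Starts in a groove of the level rack.
- centrifuge: bystander: cream mini-centrifuge with a blue-grey rotor, 164 mm across, 116 mm tall, loose; origin under its centre.
- tip_box: bystander: box of pipette tips with a yellow lid, 85 x 122 x 75 mm, loose; origin under its centre.
There are look-alikes about, which are no part of the job. Leave any purple or yellow look-alike of the next2 alone.

How it is judged:
By the outcome, as a careful person would: the job done as asked, in the order asked, and still so for the second after the job is handed in, with the robot touching nothing.
Of done1, done2, done3 only 2 to 3 are there at a start; the rules pass over those that are not, and their reading is None.
Of next1, next2, next3 only 2 to 3 are there at a start; the rules pass over those that are not, and their reading is None.
At some moment in a run one of done1, done2, done3, next1, next2, next3 may be knocked a few centimetres aside while the robot is not near it.
Once in a run the grip may slacken for a moment while it holds something.
It also fails if it takes over 210 s, if anything falls off the work surface, if the arm or the gripper's body presses on something with over 40 N, if the wrist force passes 120 N, or if a joint passes its speed limit or range.

ROBOT

A 6-joint arm with a two-finger parallel gripper is mounted at the origin on the work surface. World frame = base frame: x ahead of the robot, y to its left, z up, the work surface at z = 0. Lengths are in m, angles in degrees, forces in N, time in s.
With the tool pointing down it reaches from about 0.4 to 0.825 m from the base axis. Payload 7 kg.
Tool frame: the origin (TCP) lies midway between the tips of the shut fingers; the grasp point (between the pads) lies 19 mm behind it (r.grip_depth is the distance from the TCP to the grasp point, in m); z points along the fingers, y is the line along which they close (so a half turn about z gives the same grasp; the last joint's range is limited). The gripper opens to 88 mm and grips with 3 to 60 N. Pads are 19 mm wide; open, the fingers measure 130 mm over their backs; the gripper's body (78 mm by 193 mm) begins 47 mm behind the grasp point.
Start: joints at [82.168, 20.546, 0.682, 0, -70.136, -16.507], TCP at [0.278, 0.615, 0.227] pointing down, gripper open.
Joint ranges: [-176.03, 176.03], [-82.01, 121.73], [-58.28, 71.71], [-173.87, 95.51], [-174.79, -0.11], [-173.66, 173.66]. Speed limits (degrees/s): [136.94, 136.94, 172.46, 180, 180, 180].

INTERFACE

Orientations are given as [roll, pitch, yaw] about the fixed x, y, z axes, in that order (R = Rz(yaw) Ry(pitch) Rx(roll)).
In Python, from plant import r, capture, close_job, search_frame, outline_of gives the robot as it stands.
- The arm moves only by the shell command python3 -m creep 'ROWS' [FORCE]. ROWS is JSON, a list of rows, each a list of 7 numbers: the finger opening in mm, from 0 to 87.6, then the shift along the world's x, y, z in units of 25 mm (1.0 is 25 mm), then the turn, a rotation vector about the world's x, y, z in degrees. In form: [[hand, x, y, z, ax, ay, az], ...]. A call has 1 to 8 rows; each row shifts and turns the commanded pose from where the row before left it; what a row does not reach is not made up. A row lasts 1/12 s, in which the tool goes at most 41.7 mm and 7.16 degrees, less where a joint would pass 70% of its speed; a pose out of reach is approached as far as the arm can. A call is refused whole if a number of a shift passes 1 or a number of a turn 7.16, either way. A call with a gripper value outside its range is refused whole. The fingers move at their own pace and stop on an object; FORCE is the grip in N (left out, the last holds). Time passes only in rows, so rows that do not move let the fingers close. It gives the time, the measured TCP pose, the force, the opening and the grip force at its end, in the units of the state.
- r.get_state(): the state, without advancing time (a new reading comes with each control period).
- capture(name): name is "side" or "top"; returns a dict with "frame" (400x640x3 uint8, red, green, blue), "K" (3x3 intrinsics, pixels), "origin" and "rotation" of the camera in the world. Camera axes: x right, y down, z forward; pixel columns grow to the right and rows downward; lengths in m; the calibration is good to about 2 mm. A picture is of the moment at which its call begins. There is no depth.
- close_job(): hands the job in; it is judged then, once.
Trained networks look in a picture, given as the dict that the camera call returned (one of the last four; its "shot" number tells which), for a name from the list of things; names that differ only in an ending like _2 or _b are one class to them, and where a whole thing is asked for, a point or a joint stands for the part that bears it (a point fixed in the world has none). Each returns a list of dicts, best first, with "conf" (0 to 1); they miss things now and then, are a little off and sometimes report something else, mostly with a low value. They report only what shows in the picture. A call takes as long as a camera call. They do not tell look-alikes from the thing itself.
- search_frame(picture, target): "bbox" ([left, top, right, bottom] in pixels, round what is visible of it).
- outline_of(picture, target): "region" (400x640 bool, what is visible of it) and "bbox" ([left, top, right, bottom] in pixels, round what is visible of it).
The state is a dict: "time_s": time; "joints": joint angles; "qd": joint speeds; "joint_torque": joint torques, N m; "tcp_pos": TCP position; "eef_rot": TCP orientation; "contact_force": force on the tool from outside, world axes, zero at the start; "moment": the same for the moment, N m; "gripper_width": finger opening in m; "gripper_force": force on a finger pad.
Only numpy, scipy, OpenCV 4.12 (cv2) and the standard library are available. Lean on these libraries where they do the work, as an engineer would, in place of code of your own. Each camera call takes 0.05 s, during which the arm holds its last target. There are 200 camera calls.

## Working session

There is one attempt and no reset: what is moved stays moved. The work goes in short steps, Python scripts to look and compute and a shell command to move; the robot and the scene stay as the last step left them, time stands still between calls to the robot, and variables do not carry over. Pictures are saved under pics/ and viewed, at most 17 in all, crops included, and the job is handed in when it is done.

```bash
mkdir -p pics; ls; python3 - <<'E'
from plant import r, capture
import cv2
print(r.get_state(), r.grip_depth)
for n in("side","top"):
    p=capture(n); cv2.imwrite(f"pics/{n}0.png",p["frame"][:,:,::-1]); print(n,p["K"],p["origin"],p["rotation"])
E
```

```text
pics
{'time_s': 0.0, 'joints': array([ 8.21688527e+01,  2.05918241e+01,  6.30413928e-01, -1.97649526e-02,
       -7.01363453e+01, -1.65085910e+01]), 'qd': array([-0.06919287,  0.02117966,  0.05812396,  0.13280633,  0.02370048,
       -0.04176961]), 'joint_torque': array([-5.10669415e-04, -5.82716596e+01,  2.93052578e+01,  6.99744388e+00,
        6.94673668e-03, -1.64726471e-04]), 'tcp_pos': array([0.27800096, 0.61452048, 0.22559391]), 'eef_rot': array([ 1.79900994e+02, -9.96669612e-03, -2.43464614e+01]), 'contact_force': array([-0.27100912, -0.09113629, -0.26407386]), 'moment': array([-0.0113441 , -0.00600468,  0.05224667]), 'gripper_force': 0.0, 'gripper_width': 0.08765533865426103} 0.0188
side [[420.73859567   0.         324.98030892]
 [  0.         420.73859567 199.081128  ]
 [  0.           0.           1.        ]] [ 0.18353842 -0.5416438   0.86406185] [-136.93383772    0.23209577  -32.73768568]
top [[465.17726832   0.         323.8926769 ]
 [  0.         465.17726832 196.51949379]
 [  0.           0.           1.        ]] [0.47754659 0.08222407 1.44236035] [-176.29051628   -1.0000028   -89.7469206 ]
```

View pics/side0.png

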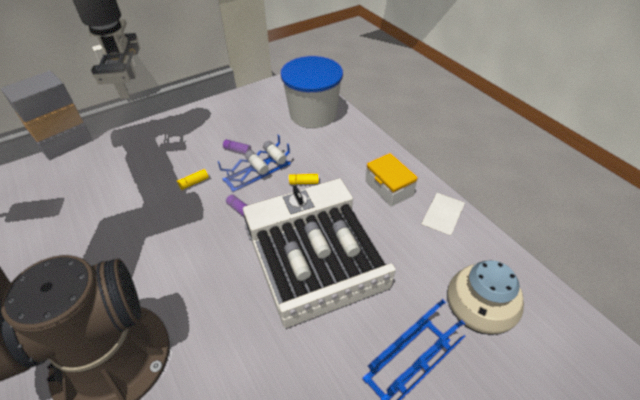

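View pics/top0.png

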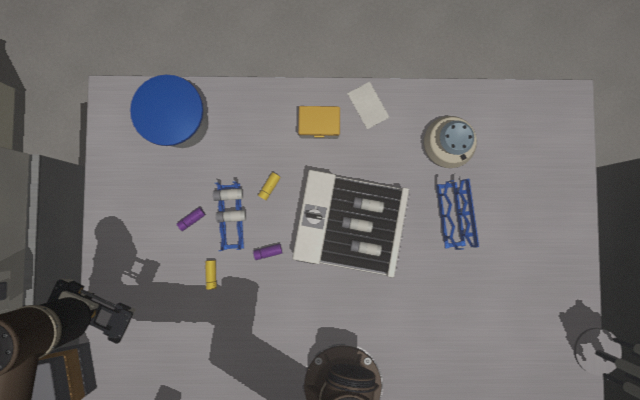

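```bash
cat > h.py <<'E'
import numpy as np, cv2, pickle
from scipy.spatial.transform import Rotation as R
from plant import r, capture, search_frame, outline_of
def proj(p,X):
    Rc=R.from_euler('xyz',p["rotation"],degrees=True).as_matrix() if np.ndim(p["rotation"])==1 else np.array(p["rotation"])
    c=(np.atleast_2d(X)-p["origin"])@Rc; u=c@p["K"].T
    return u[:,:2]/u[:,2:]
def ray(p,uv):
    Rc=R.from_euler('xyz',p["rotation"],degrees=True).as_matrix()
    return Rc@np.linalg.solve(p["K"],[uv[0],uv[1],1.])
def tri(ps,uvs):
    A=0;b=0
    for p,uv in zip(ps,uvs):
        d=ray(p,uv);d/=np.linalg.norm(d);M=np.eye(3)-np.outer(d,d);A=A+M;b=b+M@p["origin"]
    return np.linalg.solve(A,b)
E
python3 - <<'E'
from h import *
S=capture("side");T=capture("top")
s=r.get_state(); print(proj(S,s["tcp_pos"]),proj(T,s["tcp_pos"]))
out={}
for p,n in((S,"side"),(T,"top")):
    for t in("mixer","isolator","level_rack","slope_rack","slope_cradle","done1","next1","tip_box","centrifuge"):
        o=outline_of(p,t); out[n,t]=o
        print(n,t,[(round(d["conf"],2),[int(v) for v in d["bbox"]],np.round(np.argwhere(d["region"]).mean(0)[::-1],1).tolist(),int(d["region"].sum())) for d in o if d["conf"]>.2])
pickle.dump((S,T,out),open("o.pkl","wb"))
a=cv2.resize(T["frame"][160:285,180:490],None,fx=2.5,fy=2.5,interpolation=2)
b=cv2.resize(S["frame"][130:400,210:480],None,fx=2.2,fy=2.2,interpolation=2)
cv2.imwrite("pics/topc.png",a[:,:,::-1]);cv2.imwrite("pics/sidec.png",b[:,:,::-1])
E
```

```text
[[129.10081603  87.02872542]] [[107.40959589 303.78911524]]
side mixer [(0.82, [246, 178, 397, 325], [313.5, 252.3], 12709), (0.55, [331, 220, 360, 256], [345.7, 239.1], 496)]
side isolator [(0.54, [287, 185, 308, 207], [296.9, 198.1], 293)]
side level_rack [(0.67, [218, 135, 290, 193], [249.8, 171.7], 888)]
side slope_rack [(0.58, [362, 298, 463, 399], [411.5, 355.0], 2832)]
side slope_cradle [(0.98, [366, 300, 462, 400], [418.0, 353.3], 1781), (0.72, [447, 256, 525, 335], [485.9, 297.6], 4503)]
side done1 [(0.87, [303, 219, 329, 262], [316.8, 240.4], 489), (0.86, [284, 243, 314, 283], [296.7, 261.5], 587), (0.83, [332, 221, 357, 256], [345.3, 239.1], 486)]
side next1 [(0.81, [247, 150, 268, 173], [255.8, 162.3], 277), (0.74, [223, 137, 249, 155], [235.6, 146.7], 270), (0.72, [288, 174, 318, 186], [301.4, 179.4], 325), (0.56, [224, 197, 246, 215], [234.9, 203.4], 233), (0.54, [174, 171, 206, 187], [191.3, 179.4], 319)]
side tip_box [(0.81, [364, 154, 417, 210], [389.9, 179.2], 1846)]
side centrifuge [(0.84, [446, 257, 521, 337], [486.0, 297.6], 4375)]
top mixer [(0.72, [289, 169, 40
[... 314 characters left out ...]
91, [349, 237, 381, 255], [365.1, 247.6], 321), (0.79, [341, 215, 374, 233], [356.7, 224.1], 354)]
top next1 [(0.78, [174, 206, 205, 225], [190.8, 218.5], 336), (0.7, [212, 189, 239, 202], [227.7, 194.1], 288), (0.68, [253, 242, 279, 262], [266.3, 251.4], 292), (0.65, [258, 175, 279, 198], [268.0, 186.6], 275), (0.6, [214, 208, 244, 223], [230.1, 216.0], 354), (0.56, [205, 255, 216, 288], [210.4, 273.3], 319), (0.26, [347, 237, 379, 255], [365.3, 247.7], 354)]
top tip_box [(0.75, [299, 105, 343, 141], [318.3, 122.0], 1413), (0.65, [422, 116, 476, 171], [449.4, 141.6], 2186)]
top centrifuge [(0.93, [420, 116, 477, 169], [449.4, 141.2], 2113), (0.35, [444, 178, 478, 254], [462.3, 214.0], 989)]
```

View pics/topc.png

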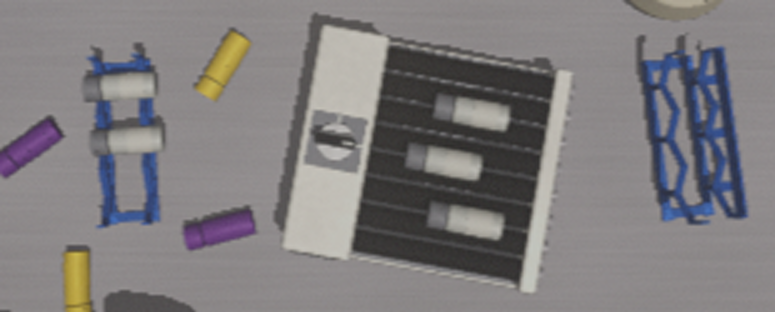

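View pics/sidec.png

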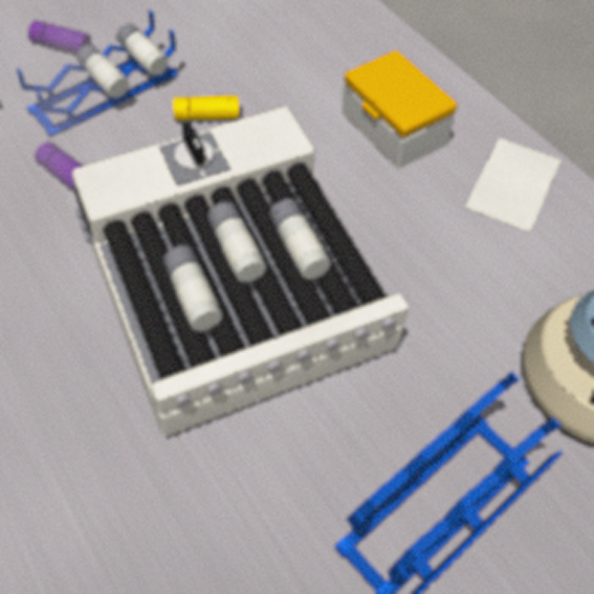

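```bash
cat >> h.py <<'E'
from scipy.optimize import least_squares, minimize
def pose(q,L,z=0): # q=x,y,yaw(rad)
    return np.asarray(L,float)@R.from_euler('z',q[2]).as_matrix().T+[q[0],q[1],z]
def blue(p):
    f=p["frame"].astype(int); return ((f[:,:,2]-f[:,:,0]>50)).astype(np.uint8)
def cradle(tilt,h):
    prof=[(-100,50),(-97.5,23),(-65,0),(-32.5,23),(0,0),(32.5,23),(65,0),(97.5,23),(100,50)]
    P=[]
    for y in(-31,-26,-21,21,26,31):
        for a,b in zip(prof,prof[1:]):
            for t in np.linspace(0,1,8,endpoint=False): P.append((a[0]+t*(b[0]-a[0]),y,a[1]+t*(b[1]-a[1])))
    if tilt: P+= [(x,-49,z) for x in np.linspace(-98,98,40) for z in (5,12,20)]
    return np.array(P)/1e3@R.from_euler('x',tilt).as_matrix().T+[0,0,h]
E
python3 - <<'E'
from h import *
S,T,out=pickle.load(open("o.pkl","rb"))
L=np.array([[132.5,150,100],[132.5,70,100],[-132.5,150,100],[-132.5,70,100],[132.5,-130,88],[132.5,-150,88],[-132.5,-130,88],[-132.5,-150,88]])/1e3
ut=np.array([(308,170.8),(334.8,176),(292.8,258.8),(319.6,263.2),(403.2,188),(408.4,188.8),(388.4,276),(394,276.4)])
us=np.array([(341.8,179.1),(352.3,198.2),(244.1,208.2),(252.3,230),(392.7,264),(395,271.8),(278.2,305),(282.7,314)])
for nm,f in(("both",lambda q:np.r_[(proj(T,pose(q,L,q[3]))-ut).ravel(),(proj(S,pose(q,L,q[3]))-us).ravel()]),("top",lambda q:np.r_[(proj(T,pose(q,L,0))-ut).ravel(),q[3]]),("side",lambda q:np.r_[(proj(S,pose(q,L,0))-us).ravel(),q[3]])):
    s=least_squares(f,[.5,0,-.15,0]); print(nm,s.x[:2].round(4),np.degrees(s.x[2]).round(2),s.x[3].round(4),"rms px",np.sqrt((s.fun**2).mean()).round(2)); 
    if nm=="both": m=s.x; print(s.fun.reshape(2,8,2).round(1).tolist())
def rack(name,tilt,h,x0,ya):
    M=cradle(tilt,h); best=None
    D=[];
    for p,n in((T,"top"),(S,"side")):
        b=out[n,name][0]["bbox"]; B=blue(p); K=np.zeros_like(B); a=[int(v) for v in b]; K[max(0,a[1]-8):a[3]+8,max(0,a[0]-8):a[2]+8]=1; B&=K
        D.append((p,cv2.distanceTransform(1-B,2,5),np.argwhere(B)[:,::-1]))
    from scipy.spatial import cKDTree
    def c(q):
        t=0
        for p,d,px in D:
            u=proj(p,pose(q,M)); v=cv2.remap(d.astype(np.float32),u[:,:1].astype(np.float32),u[:,1:].astype(np.float32),1,borderMode=cv2.BORDER_REPLICATE)
            t+=np.minimum(v,8).mean()+np.minimum(cKDTree(u).query(px)[0],8).mean()
        return t
    for y in ya:
        s=min((minimize(c,[x0[0],x0[1],y+e],method="Nelder-Mead",options=dict(xatol=1e-5,initial_simplex=np.array([x0[0],x0[1],y+e])+np.array([[0,0,0],[.02,0,0],[0,.02,0],[0,0,.2]]))) for e in(-.2,0,.2)),key=lambda s:s.fun)
        print(name,s.x[:2].round(4),np.degrees(s.x[2]).round(2),s.fun.round(2),len(D[0][2]),len(D[1][2]))
z=.05
def at(p,uv,z): d=ray(p,uv); return p["origin"]+d*(z-p["origin"][2])/d[2]
rack("slope_rack",.26,.055,at(T,(458,214),.06),(0,np.pi))
rack("level_rack",0,.025,at(T,(230,217),.04),(0,))
f=tri([S,T],[(345.3,239.1),(369,205)]);print("done hi",f)
for a,b in(((316.8,240.4),(356.7,224.1)),((296.7,261.5),(365.2,247.6)),((255.8,162.3),(230.1,216)),((275,151.5),(227.7,194.1))): print(tri([S,T],[a,b]).round(4))
E
```

```text
both [ 0.4876 -0.0208] -10.12 -0.006 rms px 1.0
[[[0.7, -1.5], [0.9, -1.8], [-0.8, 0.5], [-0.3, 1.1], [-0.8, -1.0], [0.6, -0.6], [-1.4, 0.4], [-0.3, 1.2]], [[-0.9, -0.2], [1.7, 1.3], [-1.6, -0.1], [-0.9, 1.6], [-0.4, -0.2], [1.7, -1.0], [0.6, 0.4], [-0.8, -0.4]]]
top [ 0.487  -0.0207] -9.73 0.0 rms px 1.0
side [ 0.4861 -0.0239] -10.42 0.0 rms px 1.1
slope_rack [ 0.5156 -0.3359] 7.96 5.31 680 2655
slope_rack [ 0.5158 -0.3503] 187.73 7.22 680 2655
level_rack [0.5037 0.3386] 3.48 7.28 439 438
done hi [ 0.53951101 -0.07065955  0.100615  ]
[ 0.4844 -0.0356  0.0964]
[ 0.4169 -0.0603  0.0955]
[0.5075 0.3397 0.0416]
[0.5738 0.3466 0.0468]
```

```bash
cat >> h.py <<'E'
def cyl(q,tilt=0,Lh=.0425,rad=.016,z=None):
    a=np.linspace(0,2*np.pi,24,endpoint=False)
    P=np.array([(rad*np.cos(t),y,rad*np.sin(t)) for y in(-Lh,Lh) for t in a])
    return P@R.from_euler('x',tilt).as_matrix().T@R.from_euler('z',q[2]).as_matrix().T+[q[0],q[1],q[3] if z is None else z]
def fitb(ps,masks,q0):
    def c(q):
        t=0
        for p,m in zip(ps,masks):
            h=cv2.convexHull((proj(p,cyl(q))*16).astype(np.int32)); I=np.zeros(m.shape,np.uint8); cv2.fillConvexPoly(I,h,1,shift=4)
            t+=(I^m).sum()/m.sum()
        return t
    s=minimize(c,q0,method="Nelder-Mead",options=dict(initial_simplex=np.array(q0)+np.array([[0]*4,[.006,0,0,0],[0,.006,0,0],[0,0,.1,0],[0,0,0,.008]])))
    return s.x,s.fun
E
python3 - <<'E'
from h import *
S,T,out=pickle.load(open("o.pkl","rb"))
m=[.487,-.0215,np.radians(-10.1)]
def seg(p,q): # light pixels on dark rollers
    g=p["frame"].max(2); K=np.zeros(g.shape,np.uint8); u=proj(p,cyl(q)); c=cv2.convexHull(u.astype(np.int32)); cv2.fillConvexPoly(K,c,1); K=cv2.dilate(K,np.ones((9,9)))
    n,l,st,_=cv2.connectedComponentsWithStats(cv2.morphologyEx(((g>75)&(K>0)).astype(np.uint8),2,np.ones((3,3)))); return (l==1+st[1:,4].argmax()).astype(np.uint8)
for c in((.5395,-.0707,.0995),(.4844,-.0356,.0995),(.4169,-.0603,.0995)):
    q=[c[0],c[1],m[2],c[2]]; ms=[seg(p,q) for p in(S,T)]; x,f=fitb([S,T],ms,q)
    loc=R.from_euler('z',-m[2]).as_matrix()@[x[0]-m[0],x[1]-m[1],0]
    print("done",x[[0,1,3]].round(4),np.degrees(x[2]).round(1),round(f,2),"local mm",(loc*1e3).round(1),[int(k.sum()) for k in ms])
rk={"level":([.5037,.3386,np.radians(3.48)],cradle(0,.025)),"slope":([.5156,-.3359,np.radians(7.96)],cradle(.26,.055))}
for nm,uvs in(("n2",((255.8,162.3),(230.1,216))),("n1",((275,151.5),(227.7,194.1)))):
    x=tri([S,T],uvs)
    loc=R.from_euler('z',-rk["level"][0][2]).as_matrix()@[x[0]-.5037,x[1]-.3386,0]; print(nm,(loc*1e3).round(1))
ims=[]
for p,(a,b,c,d) in((T,(170,290,180,490)),(S,(130,400,180,490))):
    k=2.5 if p is T else 2.2
    I=cv2.resize(p["frame"][a:b,c:d],None,fx=k,fy=k,interpolation=2)[:,:,::-1].copy()
    for n,(q,M) in rk.items():
        for u in proj(p,pose(q,M)): cv2.circle(I,tuple(int(v) for v in (u-[c,a]+.5)*k),0,(0,255,255) if n=="level" else (0,0,255),2)
    ims.append(I)
top,side=ims
cv2.imwrite("pics/ov_t.png",top)
cv2.imwrite("pics/ov_s.png",cv2.resize(side,None,fx=1,fy=1)) 
E
```

```text
done [ 0.5419 -0.0678  0.1008] -10.5 0.23 local mm [ 62.1 -36.    0. ] [581, 321]
done [ 0.4841 -0.0366  0.1012] -9.1 0.26 local mm [ -0.2 -15.4   0. ] [584, 328]
done [ 0.417  -0.0601  0.0994] -9.3 0.22 local mm [-62.2 -50.3   0. ] [612, 335]
n2 [3.8 0.8 0. ]
n1 [70.5  3.7  0. ]
```

View pics/ov_t.png

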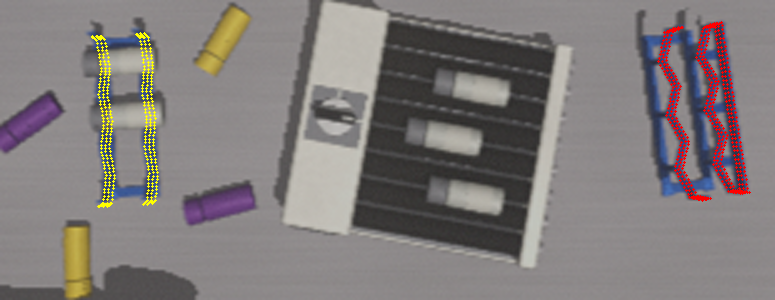

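View pics/ov_s.png

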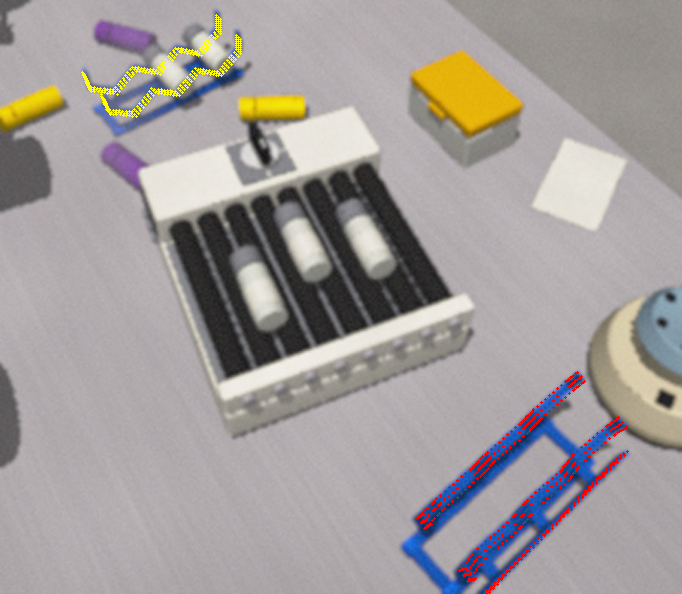

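```bash
python3 - <<'E'
from h import *
S,T,out=pickle.load(open("o.pkl","rb"))
print("iso",tri([S,T],[(296.9,198.1),(313.4,216.6)]).round(4),"cent",tri([S,T],[(486,297.6),(449.4,141.4)]).round(4))
E
python3 -m creep '[[87,0.38,-0.88,0,0,0,-3.15],[87,0.38,-0.88,0,0,0,-3.15],[87,0.38,-0.88,0,0,0,-3.15],[87,0.38,-0.88,0,0,0,-3.15],[87,0.38,-0.88,0,0,0,-3.15],[87,0.38,-0.88,0,0,0,-3.15],[87,0.38,-0.88,0,0,0,-3.15],[87,0.38,-0.88,0,0,0,-3.15]]'
python3 -m creep '[[87,0.38,-0.88,0,0,0,-3.15],[87,0.38,-0.88,0,0,0,-3.15],[87,0.38,-0.88,0,0,0,-3.15],[87,0.38,-0.88,0,0,0,-3.15],[87,0.38,-0.88,0,0,0,-3.15],[87,0.38,-0.88,0,0,0,-3.15],[87,0.38,-0.88,0,0,0,-3.15],[87,0.38,-0.88,0,0,0,-3.15]]'
python3 -m creep '[[87,0.38,-0.88,0,0,0,-3.15],[60,0.38,-0.88,0,0,0,-3.15],[60,0.38,-0.88,0,0,0,-3.15],[60,0.38,-0.88,0,0,0,-3.15],[60,0.38,-0.88,0,0,0,-3.15],[60,0.38,-0.88,0,0,0,-3.15],[60,0.38,-0.88,0,0,0,-3.15],[60,0.38,-0.88,0,0,0,-3.15]]'
python3 -m creep '[[60,0,0,0,0,0,0],[60,0,0,0,0,0,0]]'
```

```text
iso [0.5053 0.0896 0.1138] cent [ 0.7427 -0.3295  0.026 ]
time_s: 1.77
tcp_pos: [0.3545, 0.4379, 0.2267]
eef_rot: [-180.0, 0.0, -49.7]
contact_force: [1.0, 0.5, 0.1]
gripper_width: 0.0872
gripper_force: 0.0
time_s: 2.43
tcp_pos: [0.4305, 0.2619, 0.2268]
eef_rot: [-180.0, 0.0, -74.9]
contact_force: [1.1, 0.1, -0.5]
gripper_width: 0.0871
gripper_force: 0.0
time_s: 3.1
tcp_pos: [0.5066, 0.0859, 0.2269]
eef_rot: [-180.0, 0.0, -100.1]
contact_force: [-0.0, 0.4, -0.3]
gripper_width: 0.0602
gripper_force: 0.0
time_s: 3.27
tcp_pos: [0.5065, 0.086, 0.2266]
eef_rot: [-180.0, 0.0, -100.1]
contact_force: [0.0, 0.1, -0.5]
gripper_width: 0.0601
gripper_force: 0.0
```

```bash

python3 -m creep '[[60,0,0,-0.75,0,0,0],[60,0,0,-0.75,0,0,0],[60,0,0,-0.75,0,0,0],[60,0,0,-0.75,0,0,0],[60,0,0,-0.75,0,0,0],[60,0,0,-0.75,0,0,0],[40,0,0,0,0,0,0]]' 30
python3 -m creep '[[0,0,0,0,0,0,0],[0,0,0,0,0,0,0],[0,0,0,0,0,0,0],[0,0,0,0,0,0,0],[0,0,0,0,0,0,0],[0,0,0,0,0,0,0]]' 30
python3 -c "
from h import *
p=capture('side');cv2.imwrite('pics/iso1.png',cv2.resize(p['frame'][120:320,200:460],None,fx=3,fy=3,interpolation=2)[:,:,::-1]);print(r.get_state()['moment'])"
```

```text
time_s: 3.85
tcp_pos: [0.5039, 0.0868, 0.1109]
eef_rot: [179.7, -0.2, -99.9]
contact_force: [0.2, -0.2, -0.2]
gripper_width: 0.0571
gripper_force: 0.0
time_s: 4.35
tcp_pos: [0.5065, 0.0871, 0.1147]
eef_rot: [-179.9, 0.0, -99.9]
contact_force: [-0.4, 0.6, -0.2]
gripper_width: 0.0188
gripper_force: 0.0
[ 0.05766074 -0.05526374 -0.02057617]
```

```bash

python3 -m creep '[[0,0,0,0,0,0,0],[0,0,0,0,0,0,0],[0,0,0,0,0,0,0]]' 30
python3 -m creep '[[0,0,0,0,0,0,5],[0,0,0,0,0,0,7],[0,0,0,0,0,0,7],[0,0,0,0,0,0,7],[0,0,0,0,0,0,7],[0,0,0,0,0,0,7],[0,0,0,0,0,0,7],[0,0,0,0,0,0,7]]'
python3 -c "
from h import *
print(r.get_state()['moment'])"

```

```text
time_s: 4.65
tcp_pos: [0.5065, 0.087, 0.1144]
eef_rot: [-180.0, 0.0, -99.9]
contact_force: [0.0, -0.2, 3.7]
gripper_width: 0.0123
gripper_force: 30.0
time_s: 5.32
tcp_pos: [0.508, 0.0875, 0.1145]
eef_rot: [-179.8, -0.1, -45.6]
contact_force: [7.7, -0.0, -2.5]
gripper_width: 0.0112
gripper_force: 30.0
[-0.12370438 -2.34115087  0.0461565 ]
```

View pics/iso1.png

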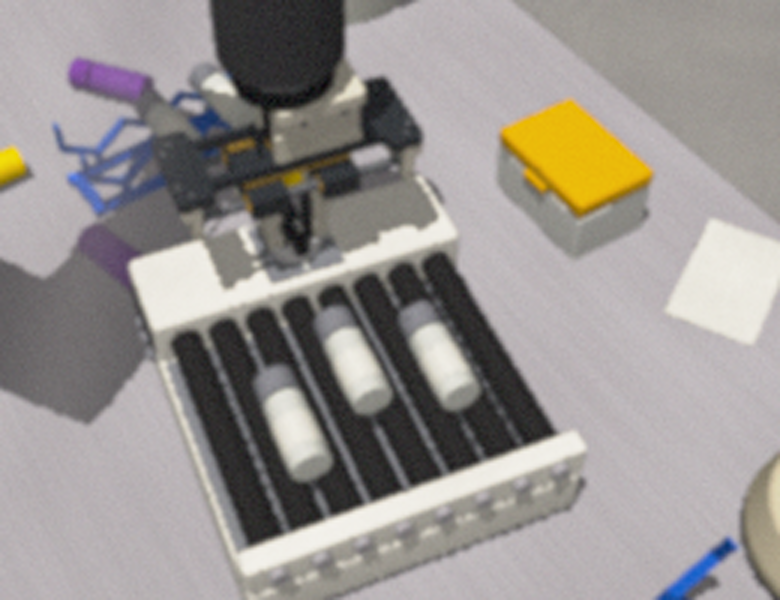

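```bash

python3 -m creep '[[0,0,0,0,0,0,7],[0,0,0,0,0,0,7],[0,0,0,0,0,0,7],[0,0,0,0,0,0,7],[0,0,0,0,0,0,7],[0,0,0,0,0,0,0],[30,0,0,0,0,0,0],[30,0,0,0,0,0,0]]'
python3 -m creep '[[40,0,0,0,0,0,0],[40,0,0,0,0,0,0],[42,0,0,0.5,0,0,0],[42,0,0,1,0,0,0],[42,0,0,1,0,0,0],[42,0,0,1,0,0,0],[42,0,0,0.5,0,0,0]]'
python3 -m creep '[[42,0.1,-0.5,0,0,0,-7],[42,0.1,-0.5,0,0,0,-7],[42,0.1,-0.5,0,0,0,-7],[42,0.1,-0.5,0,0,0,-7],[42,0.1,-0.5,0,0,0,-7],[42,0.1,-0.5,0,0,0,-7],[42,0.1,-0.5,0,0,0,-7],[42,0.1,-0.5,0,0,0,-7]]'
python3 -m creep '[[42,0.1,-0.5,0,0,0,-7],[42,0.1,-0.5,0,0,0,-7],[42,0.1,-0.5,0,0,0,-7],[42,0.1,-0.5,0,0,0,-7],[42,0.1,-0.2,0,0,0,-5.5],[42,0,0,0,0,0,0]]'
python3 -c "
from h import *
p=capture('side');q=capture('top')
a=cv2.resize(p['frame'][120:320,200:400],None,fx=2,fy=2,interpolation=2);b=cv2.resize(q['frame'][160:280,280:420],None,fx=2.8,fy=2.8,interpolation=2)
b=cv2.copyMakeBorder(b,0,64,0,0,0);cv2.imwrite('pics/iso2.png',np.hstack([a,b])[:,:,::-1])"

```

```text
time_s: 5.98
tcp_pos: [0.5059, 0.0869, 0.1138]
eef_rot: [180.0, 0.0, -11.0]
contact_force: [-0.9, -1.6, -0.6]
gripper_width: 0.0199
gripper_force: 0.0
time_s: 6.57
tcp_pos: [0.5071, 0.0871, 0.2172]
eef_rot: [-179.9, -0.2, -10.9]
contact_force: [0.6, 0.3, -0.0]
gripper_width: 0.0421
gripper_force: 0.0
time_s: 7.23
tcp_pos: [0.5259, -0.0138, 0.2139]
eef_rot: [180.0, 0.0, -67.3]
contact_force: [-0.6, 0.4, -0.2]
gripper_width: 0.0419
gripper_force: 0.0
time_s: 7.73
tcp_pos: [0.5385, -0.069, 0.2138]
eef_rot: [180.0, -0.0, -100.8]
contact_force: [0.4, -0.2, 0.8]
gripper_width: 0.0418
gripper_force: 0.0
```

View pics/iso2.png

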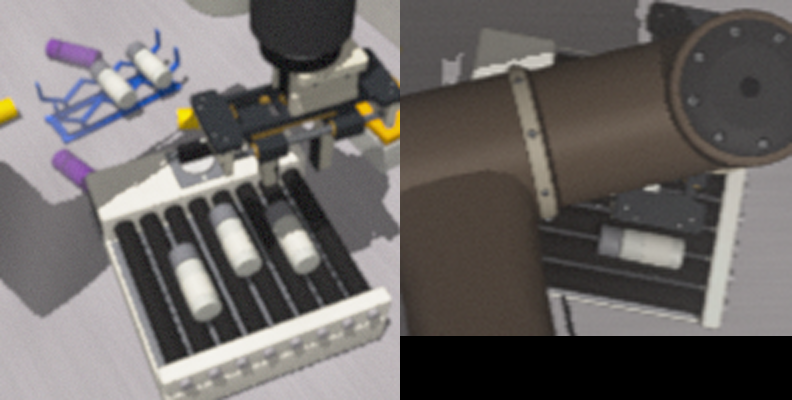

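```bash

python3 -m creep '[[42,0.14,0.05,-0.9,0,0,0.7],[42,0,0,-1,0,0,0],[42,0,0,-1,0,0,0],[42,0,0,-1,0,0,0],[42,0,0,-0.6,0,0,0],[42,0,0,-0.4,0,0,0],[42,0,0,0,0,0,0],[42,0,0,0,0,0,0]]' 30
python3 -m creep '[[25,0,0,0,0,0,0],[25,0,0,0,0,0,0],[25,0,0,0,0,0,0],[25,0,0,0,0,0,0],[25,0,0,0,0,0,0]]' 30
python3 -m creep '[[25,0,0,0.3,0,0,0],[25,0,0,0.7,0,0,0],[25,0,0,1,0,0,0],[25,0,0,1,0,0,0],[25,0,0,1,0,0,0],[25,0,0,0,0,0,0],[25,0,0,0,0,0,0]]'
```

```text
time_s: 8.5
tcp_pos: [0.5423, -0.0665, 0.0918]
eef_rot: [180.0, -0.0, -99.6]
contact_force: [-0.7, 0.8, 0.6]
gripper_width: 0.0418
gripper_force: 0.0
time_s: 8.92
tcp_pos: [0.542, -0.0665, 0.0927]
eef_rot: [-180.0, 0.0, -99.7]
contact_force: [-4.2, 3.2, 5.3]
gripper_width: 0.0315
gripper_force: 30.0
time_s: 9.5
tcp_pos: [0.5434, -0.0667, 0.1939]
eef_rot: [-179.7, 0.1, -99.7]
contact_force: [-0.2, -1.0, -1.6]
gripper_width: 0.0316
gripper_force: 30.0
```

```bash

python3 -m creep '[[25,0.13,-0.88,0,0,0,1.5],[25,0.13,-0.88,0,0,0,1.5],[25,0.13,-0.88,0,0,0,1.5],[25,0.13,-0.88,0,0,0,1.5],[25,0.13,-0.88,0,0,0,1.5],[25,0.13,-0.88,0,0,0,1.5],[25,0.13,-0.88,0,0,0,1.5],[25,0.13,-0.88,0,0,0,1.5]]'
python3 -m creep '[[25,0.13,-0.88,0,0,0,1.5],[25,0.13,-0.88,0,0,0,1.5],[25,0.13,-0.88,0,0,0,1.5],[25,0.11,-0.86,0,0,0,1.2],[25,0,0,0,0,0,0],[25,0,0,0,0,0,0]]'
python3 -m creep '[[25,0,0,-0.3,2.45,0.35,0],[25,0,0,-0.3,2.45,0.35,0],[25,0,0,-0.3,2.45,0.35,0],[25,0,0,-0.3,2.45,0.35,0],[25,0,0,-0.3,2.45,0.35,0],[25,0,0,-0.3,2.45,0.35,0],[25,0,0,0,0,0,0],[25,0,0,0,0,0,0]]'
python3 -c "
from h import *
p=capture('side');q=capture('top');print(r.get_state())
a=cv2.resize(p['frame'][250:400,330:530],None,fx=2,fy=2,interpolation=2);b=cv2.resize(q['frame'][120:270,400:540],None,fx=2.6,fy=2.6,interpolation=2)
a=cv2.copyMakeBorder(a,0,90,0,0,0);cv2.imwrite('pics/sl1.png',np.hstack([a,b])[:,:,::-1])"
```

```text
time_s: 10.17
tcp_pos: [0.5676, -0.2438, 0.1905]
eef_rot: [179.9, 0.0, -87.7]
contact_force: [0.3, -0.1, -0.7]
gripper_width: 0.0313
gripper_force: 30.0
time_s: 10.67
tcp_pos: [0.5798, -0.3311, 0.1899]
eef_rot: [179.9, 0.1, -82.2]
contact_force: [-0.4, 0.0, -1.1]
gripper_width: 0.0312
gripper_force: 30.0
time_s: 11.33
tcp_pos: [0.5803, -0.33, 0.1453]
eef_rot: [179.8, 14.9, -82.1]
contact_force: [1.0, 0.5, -1.2]
gripper_width: 0.0315
gripper_force: 30.0
{'time_s': 11.4333, 'joints': array([-20.78026498,  29.06209365,   7.37866789, -13.30300791,
       -75.96654514,  32.87434821]), 'qd': array([ 0.38665054, -0.806363  ,  0.26444092, -0.00634376, -0.1563536 ,
        0.28571669]), 'joint_torque': array([-5.58404457e-01, -6.73763108e+01,  2.81186628e+01,  6.01967007e+00,
       -4.60029105e-01,  8.47415737e-03]), 'tcp_pos': array([ 0.58081421, -0.32977899,  0.14682295]), 'eef_rot': array([179.95136031,  14.78058873, -82.01762741]), 'contact_force': array([-0.15189571,  0.41418878, -0.33072243]), 'moment': array([-0.86811005, -0.14841802, -0.04172114]), 'gripper_force': 29.996336102485657, 'gripper_width': 0.031429382579516475}
```

View pics/sl1.png

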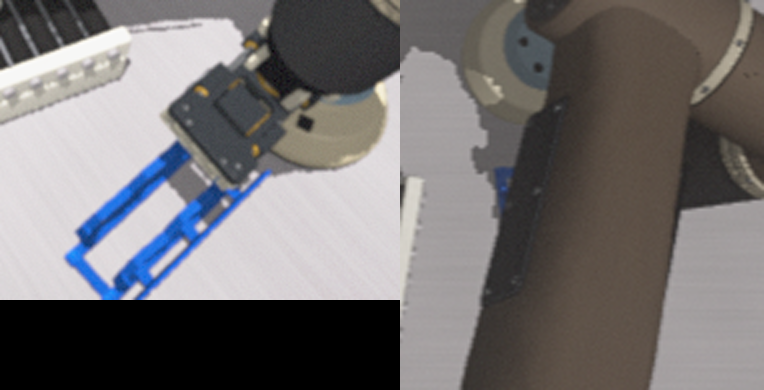

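```bash

python3 -m creep '[[25,0,0,-0.6,0,0,0],[25,0,0,-0.6,0,0,0],[25,0,0,-0.6,0,0,0],[25,0,0,-0.5,0,0,0],[25,0,0,-0.3,0,0,0],[25,0,0,-0.2,0,0,0],[25,0,0,0,0,0,0],[25,0,0,0,0,0,0]]'
python3 -m creep '[[25,0,0,-0.12,0,0,0],[25,0,0,-0.12,0,0,0],[25,0,0,0,0,0,0],[25,0,0,0,0,0,0]]'
python3 -m creep '[[25,0,0,-0.08,0,0,0],[25,0,0,0,0,0,0],[25,0,0,0,0,0,0]]'
```

```text
time_s: 12.1
tcp_pos: [0.581, -0.3303, 0.077]
eef_rot: [180.0, 14.8, -82.0]
contact_force: [-0.1, -0.4, -0.4]
gripper_width: 0.0315
gripper_force: 30.0
time_s: 12.43
tcp_pos: [0.5806, -0.3303, 0.0706]
eef_rot: [180.0, 14.9, -82.1]
contact_force: [0.4, 0.3, -1.7]
gripper_width: 0.0312
gripper_force: 30.0
time_s: 12.68
tcp_pos: [0.5806, -0.3303, 0.0685]
eef_rot: [179.9, 14.9, -82.1]
contact_force: [-0.7, -0.6, -1.1]
gripper_width: 0.0313
gripper_force: 30.0
```

```bash

python3 -m creep '[[25,0,0,-0.06,0,0,0],[25,0,0,0,0,0,0],[25,0,0,0,0,0,0]]'
python3 -m creep '[[25,0,0,-0.06,0,0,0],[25,0,0,0,0,0,0],[25,0,0,0,0,0,0]]'
```

```text
time_s: 12.93
tcp_pos: [0.5807, -0.3305, 0.0678]
eef_rot: [180.0, 14.8, -82.0]
contact_force: [-2.4, 0.3, 4.4]
gripper_width: 0.0311
gripper_force: 30.0
time_s: 13.18
tcp_pos: [0.5806, -0.3305, 0.0676]
eef_rot: [180.0, 14.8, -82.0]
contact_force: [-4.4, 1.8, 12.3]
gripper_width: 0.0313
gripper_force: 30.0
```

```bash

python3 -m creep '[[34,0,0,0,0,0,0],[37,0,0,0,0,0,0],[42,0,0,0,0,0,0],[42,0,0,0,0,0,0],[42,0.01,-0.1,0.4,0,0,0],[42,0.02,-0.2,0.75,0,0,0],[42,0.03,-0.25,0.95,0,0,0],[42,0.03,-0.25,0.95,0,0,0]]'
python3 -m creep '[[42,-0.13,0.88,0.3,-2.45,-0.35,-1.5],[42,-0.13,0.88,0.3,-2.45,-0.35,-1.5],[42,-0.13,0.88,0,-2.45,-0.35,-1.5],[42,-0.13,0.88,0,-2.45,-0.35,-1.5],[42,-0.13,0.88,0,-2.45,-0.35,-1.5],[42,-0.13,0.88,0,-2.45,-0.35,-1.5],[42,-0.3,0.95,0,0,0,-1.5],[42,-0.4,0.95,0,0,0,-1.5]]'
python3 -m creep '[[42,-0.3,0.95,0,0,0,-1.5],[42,-0.3,0.95,0,0,0,-1.5],[42,-0.3,0.95,0,0,0,-1.5],[42,-0.3,0.95,0,0,0,-1.5],[42,0,0,0,0,0,0],[42,0,0,0,0,0,0]]'
python3 -c "
from h import *
p=capture('side');
a=cv2.resize(p['frame'][130:400,220:520],None,fx=2.2,fy=2.2,interpolation=2)
cv2.imwrite('pics/sl2.png',a[:,:,::-1])"
```

```text
time_s: 13.85
tcp_pos: [0.5828, -0.3506, 0.1428]
eef_rot: [179.9, 14.9, -82.0]
contact_force: [-0.4, -0.5, -0.0]
gripper_width: 0.0423
gripper_force: 0.0
time_s: 14.52
tcp_pos: [0.5459, -0.1693, 0.1575]
eef_rot: [-178.8, 0.0, -93.9]
contact_force: [1.4, 0.2, 0.0]
gripper_width: 0.0419
gripper_force: 0.0
time_s: 15.02
tcp_pos: [0.5163, -0.0748, 0.1578]
eef_rot: [-178.8, 0.1, -99.8]
contact_force: [0.8, -0.2, 0.8]
gripper_width: 0.042
gripper_force: 0.0
```

View pics/sl2.png

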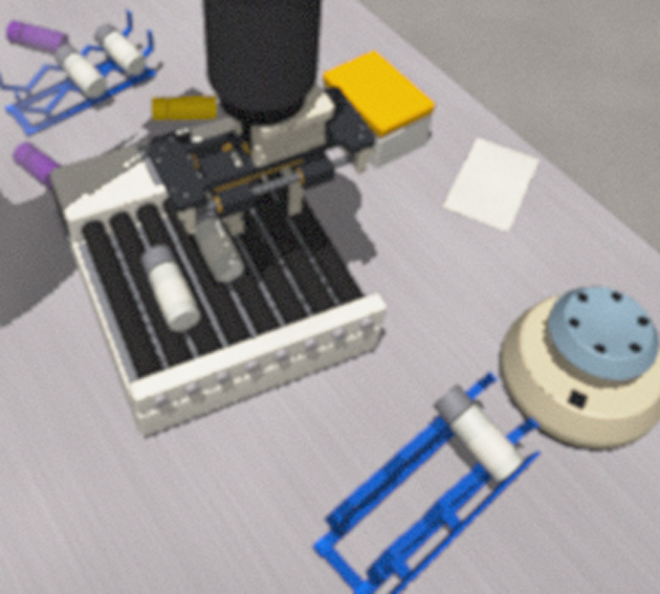

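```bash

python3 -m creep '[[42,-0.65,0.77,0,0.1,0.6,-0.3],[42,-0.64,0.76,0,0.1,0.6,0],[42,0,0,-0.65,0,0,0],[42,0,0,-0.8,0,0,0],[42,0,0,-0.8,0,0,0],[42,0,0,-0.4,0,0,0],[42,0,0,0,0,0,0],[42,0,0,0,0,0,0]]' 30
python3 -m creep '[[25,0,0,0,0,0,0],[25,0,0,0,0,0,0],[25,0,0,0,0,0,0],[25,0,0,0,0,0,0],[25,0,0,0,0,0,0]]' 30
python3 -m creep '[[25,0,0,0.3,0,0,0],[25,0,0,0.7,0,0,0],[25,0,0,1,0,0,0],[25,0,0,1,0,0,0],[25,0,0,1,0,0,0],[25,0,0,0,0,0,0],[25,0,0,0,0,0,0]]'
python3 - <<'E'
from h import *
S=capture("side");T=capture("top");us=[]
for p,lo in((S,360),(T,420)):
    o=[d for d in outline_of(p,"done1") if d["bbox"][0]>lo and d["conf"]>.3]
    print([(round(d["conf"],2),np.round(d["bbox"]).tolist()) for d in o]); us.append(np.argwhere(o[0]["region"]).mean(0)[::-1] if o else None)
if all(u is not None for u in us): print(tri([S,T],us))
E
```

```text
time_s: 15.73
tcp_pos: [0.4839, -0.0383, 0.0905]
eef_rot: [179.9, 0.0, -100.3]
contact_force: [0.5, -0.7, 0.7]
gripper_width: 0.0419
gripper_force: 0.0
time_s: 16.15
tcp_pos: [0.4842, -0.0376, 0.0914]
eef_rot: [-180.0, 0.1, -100.2]
contact_force: [-1.9, -2.1, 5.9]
gripper_width: 0.0314
gripper_force: 30.0
time_s: 16.73
tcp_pos: [0.4844, -0.0371, 0.1922]
eef_rot: [-179.9, 0.2, -100.2]
contact_force: [-0.9, 0.8, -1.8]
gripper_width: 0.0316
gripper_force: 30.0
[(0.94, [417.0, 307.0, 456.0, 347.0])]
[(0.88, [441.0, 184.0, 473.0, 196.0])]
[ 0.58070191 -0.33518336  0.07119478]
```

```bash

python3 -m creep '[[25,0.09,-0.86,0,0,0,1.3],[25,0.09,-0.86,0,0,0,1.3],[25,0.09,-0.86,0,0,0,1.3],[25,0.09,-0.86,0,0,0,1.3],[25,0.09,-0.86,0,0,0,1.3],[25,0.09,-0.86,0,0,0,1.3],[25,0.09,-0.86,0,0,0,1.3],[25,0.09,-0.86,0,0,0,1.3]]'
python3 -m creep '[[25,0.09,-0.86,0,0,0,1.3],[25,0.09,-0.86,0,0,0,1.3],[25,0.09,-0.86,0,0,0,1.3],[25,0.09,-0.86,0,0,0,1.3],[25,0.09,-0.86,0,0,0,1.3],[25,0.09,-0.84,0,0,0,1.3],[25,0,0,0,0,0,0],[25,0,0,0,0,0,0]]'
python3 -m creep '[[25,0,0,-0.3,2.45,0.35,0],[25,0,0,-0.3,2.45,0.35,0],[25,0,0,-0.3,2.45,0.35,0],[25,0,0,-0.3,2.45,0.35,0],[25,0,0,-0.3,2.45,0.35,0],[25,0,0,-0.3,2.45,0.35,0],[25,0,0,0,0,0,0],[25,0,0,0,0,0,0]]'

```

```text
time_s: 17.6
tcp_pos: [0.5011, -0.2105, 0.1894]
eef_rot: [179.8, 0.1, -89.8]
contact_force: [0.4, -0.5, -1.2]
gripper_width: 0.0313
gripper_force: 30.0
time_s: 18.27
tcp_pos: [0.5144, -0.3387, 0.1888]
eef_rot: [179.8, 0.1, -82.2]
contact_force: [0.1, 0.5, -1.6]
gripper_width: 0.0314
gripper_force: 30.0
time_s: 18.93
tcp_pos: [0.5148, -0.3378, 0.1443]
eef_rot: [179.8, 14.9, -82.1]
contact_force: [0.4, 0.6, -1.1]
gripper_width: 0.0316
gripper_force: 30.0
```

```bash

python3 -m creep '[[25,0,0,-0.6,0,0,0],[25,0,0,-0.6,0,0,0],[25,0,0,-0.6,0,0,0],[25,0,0,-0.6,0,0,0],[25,0,0,-0.4,0,0,0],[25,0,0,-0.25,0,0,0],[25,0,0,0,0,0,0],[25,0,0,0,0,0,0]]'
python3 -m creep '[[25,0,0,-0.06,0,0,0],[25,0,0,0,0,0,0],[25,0,0,0,0,0,0]]'
```

```text
time_s: 19.6
tcp_pos: [0.5155, -0.3379, 0.0698]
eef_rot: [179.9, 14.9, -82.0]
contact_force: [0.7, -0.5, -0.2]
gripper_width: 0.0311
gripper_force: 30.0
time_s: 19.85
tcp_pos: [0.5155, -0.3382, 0.0685]
eef_rot: [179.9, 14.9, -82.0]
contact_force: [-0.2, -0.2, -0.5]
gripper_width: 0.0311
gripper_force: 30.0
```

```bash

python3 -m creep '[[25,0,0,-0.06,0,0,0],[25,0,0,0,0,0,0],[25,0,0,0,0,0,0]]'
python3 -m creep '[[25,0,0,-0.05,0,0,0],[25,0,0,0,0,0,0],[25,0,0,0,0,0,0]]'
python3 -m creep '[[34,0,0,0,0,0,0],[37,0,0,0,0,0,0],[42,0,0,0,0,0,0],[42,0,0,0,0,0,0],[42,0.01,-0.1,0.4,0,0,0],[42,0.02,-0.2,0.75,0,0,0],[42,0.03,-0.25,0.95,0,0,0],[42,0.03,-0.25,0.95,0,0,0]]'
python3 -m creep '[[42,-0.2,0.9,0.3,-2.45,-0.35,0],[42,-0.2,0.9,0.3,-2.45,-0.35,0],[42,-0.2,0.9,0,-2.45,-0.35,0],[42,-0.2,0.9,0,-2.45,-0.35,0],[42,-0.2,0.9,0,-2.45,-0.35,0],[42,-0.2,0.9,0,-2.45,-0.35,0],[42,-0.3,0.95,0,0,0,-3],[42,-0.4,0.95,0,0,0,-3]]'
python3 -m creep '[[42,-0.3,0.95,0,0,0,-3],[42,-0.4,0.95,0,0,0,-3],[42,-0.4,0.95,0,0,0,-3],[42,-0.4,0.95,0,0,0,-3],[42,0,0,0,0,0,0],[42,0,0,0,0,0,0]]'
python3 - <<'E'
from h import *
S=capture("side");T=capture("top")
for n in("done1","next1"):
  for k,p in(("S",S),("T",T)):
    print(n,k,[(round(d["conf"],2),np.round(np.argwhere(d["region"]).mean(0)[::-1],1).tolist(),np.round(d["bbox"]).tolist()) for d in outline_of(p,n) if d["conf"]>.3])
E
```

```text
time_s: 20.1
tcp_pos: [0.5154, -0.3382, 0.0665]
eef_rot: [179.9, 14.9, -82.0]
contact_force: [0.2, -0.4, 0.4]
gripper_width: 0.0314
gripper_force: 30.0
time_s: 20.35
tcp_pos: [0.5155, -0.3383, 0.0663]
eef_rot: [179.9, 14.9, -82.0]
contact_force: [-1.2, 0.7, 6.7]
gripper_width: 0.0312
gripper_force: 30.0
time_s: 21.02
tcp_pos: [0.5172, -0.3583, 0.1425]
eef_rot: [179.8, 14.9, -82.0]
contact_force: [0.7, -0.7, 0.3]
gripper_width: 0.042
gripper_force: 0.0
time_s: 21.68
tcp_pos: [0.4697, -0.1742, 0.1571]
eef_rot: [180.0, 0.0, -88.1]
contact_force: [0.1, 0.6, 0.1]
gripper_width: 0.042
gripper_force: 0.0
time_s: 22.18
tcp_pos: [0.4326, -0.0796, 0.1574]
eef_rot: [-180.0, 0.1, -99.9]
contact_force: [1.0, -0.7, 0.9]
gripper_width: 0.0419
gripper_force: 0.0
done1 S [(0.71, [413.7, 345.7], [395.0, 321.0, 434.0, 369.0]), (0.7, [298.5, 265.5], [284.0, 251.0, 311.0, 284.0]), (0.6, [436.7, 327.1], [417.0, 302.0, 455.0, 346.0])]
done1 T [(0.83, [456.1, 191.9], [442.0, 184.0, 474.0, 198.0]), (0.35, [449.1, 141.9], [425.0, 116.0, 478.0, 168.0])]
next1 S [(0.81, [192.2, 179.1], [173.0, 170.0, 207.0, 190.0]), (0.71, [234.9, 203.8], [224.0, 198.0, 248.0, 214.0]), (0.62, [235.7, 146.8], [222.0, 137.0, 251.0, 157.0]), (0.56, [255.8, 162.2], [247.0, 150.0, 270.0, 178.0]), (0.55, [267.5, 147.8], [264.0, 138.0, 270.0, 158.0])]
next1 T [(0.84, [190.7, 218.4], [175.0, 206.0, 202.0, 226.0]), (0.81, [210.2, 274.0], [206.0, 258.0, 213.0, 288.0]), (0.77, [268.8, 185.7], [260.0, 171.0, 280.0, 199.0]), (0.68, [266.7, 251.4], [254.0, 243.0, 280.0, 261.0]), (0.65, [230.5, 215.4], [215.0, 209.0, 246.0, 220.0]), (0.63, [227.3, 194.0], [212.0, 187.0, 240.0, 201.0])]
```

```bash

python3 -m creep '[[42,-0.31,0.39,0,0,0,-0.2],[42,-0.31,0.39,0,0,0,0],[42,0,0,-0.65,0,0,0],[42,0,0,-0.8,0,0,0],[42,0,0,-0.8,0,0,0],[42,0,0,-0.4,0,0,0],[42,0,0,0,0,0,0],[42,0,0,0,0,0,0]]' 30
python3 -m creep '[[25,0,0,0,0,0,0],[25,0,0,0,0,0,0],[25,0,0,0,0,0,0],[25,0,0,0,0,0,0],[25,0,0,0,0,0,0]]' 30
python3 -m creep '[[25,0,0,0.3,0,0,0],[25,0,0,0.7,0,0,0],[25,0,0,1,0,0,0],[25,0,0,1,0,0,0],[25,0,0,1,0,0,0],[25,0,0,0,0,0,0],[25,0,0,0,0,0,0]]'
python3 -m creep '[[25,0.1,-0.82,0,0,0,1.3],[25,0.1,-0.82,0,0,0,1.3],[25,0.1,-0.82,0,0,0,1.3],[25,0.1,-0.82,0,0,0,1.3],[25,0.1,-0.82,0,0,0,1.3],[25,0.1,-0.82,0,0,0,1.3],[25,0.1,-0.82,0,0,0,1.3],[25,0.1,-0.82,0,0,0,1.3]]'
python3 -m creep '[[25,0.1,-0.82,0,0,0,1.3],[25,0.1,-0.82,0,0,0,1.3],[25,0.1,-0.82,0,0,0,1.3],[25,0.1,-0.82,0,0,0,1.3],[25,0.1,-0.82,0,0,0,1.3],[25,0.1,-0.82,0,0,0,1.3],[25,0,0,0,0,0,0],[25,0,0,0,0,0,0]]'
python3 -m creep '[[25,0,0,-0.3,2.45,0.35,0],[25,0,0,-0.3,2.45,0.35,0],[25,0,0,-0.3,2.45,0.35,0],[25,0,0,-0.3,2.45,0.35,0],[25,0,0,-0.3,2.45,0.35,0],[25,0,0,-0.3,2.45,0.35,0],[25,0,0,0,0,0,0],[25,0,0,0,0,0,0]]'

```

```text
time_s: 23.15
tcp_pos: [0.4169, -0.0615, 0.0899]
eef_rot: [179.9, -0.0, -100.3]
contact_force: [0.5, -0.3, 0.7]
gripper_width: 0.0421
gripper_force: 0.0
time_s: 23.57
tcp_pos: [0.417, -0.061, 0.0907]
eef_rot: [180.0, 0.1, -100.2]
contact_force: [-2.0, -0.0, 5.6]
gripper_width: 0.0312
gripper_force: 30.0
time_s: 24.15
tcp_pos: [0.4179, -0.0607, 0.1918]
eef_rot: [-179.8, 0.2, -100.2]
contact_force: [0.7, -0.3, -1.1]
gripper_width: 0.0316
gripper_force: 30.0
time_s: 24.82
tcp_pos: [0.4362, -0.2259, 0.189]
eef_rot: [179.8, 0.1, -89.8]
contact_force: [0.3, -0.2, -1.4]
gripper_width: 0.031
gripper_force: 30.0
time_s: 25.48
tcp_pos: [0.4511, -0.3485, 0.1885]
eef_rot: [179.8, 0.1, -82.2]
contact_force: [0.3, -0.3, -0.8]
gripper_width: 0.0312
gripper_force: 30.0
time_s: 26.15
tcp_pos: [0.4515, -0.3477, 0.1439]
eef_rot: [179.8, 14.9, -82.1]
contact_force: [0.3, 0.2, -0.1]
gripper_width: 0.0312
gripper_force: 30.0
```

```bash

python3 -m creep '[[25,-0.04,0,-0.6,0,0,0],[25,0,0,-0.6,0,0,0],[25,0,0,-0.6,0,0,0],[25,0,0,-0.6,0,0,0],[25,0,0,-0.4,0,0,0],[25,0,0,-0.25,0,0,0],[25,0,0,0,0,0,0],[25,0,0,0,0,0,0]]'
python3 -m creep '[[25,0,0,-0.06,0,0,0],[25,0,0,0,0,0,0],[25,0,0,0,0,0,0]]'
python3 -m creep '[[25,0,0,-0.05,0,0,0],[25,0,0,0,0,0,0],[25,0,0,0,0,0,0]]'
```

```text
time_s: 26.82
tcp_pos: [0.4512, -0.3479, 0.0693]
eef_rot: [179.9, 14.9, -82.0]
contact_force: [0.1, 0.8, -0.9]
gripper_width: 0.0311
gripper_force: 30.0
time_s: 27.07
tcp_pos: [0.4512, -0.3482, 0.0679]
eef_rot: [179.9, 14.9, -82.0]
contact_force: [0.6, 1.1, -1.1]
gripper_width: 0.0309
gripper_force: 30.0
time_s: 27.32
tcp_pos: [0.4509, -0.3481, 0.0661]
eef_rot: [179.9, 14.9, -82.0]
contact_force: [-0.2, 1.0, -1.0]
gripper_width: 0.0312
gripper_force: 30.0
```

```bash

python3 -m creep '[[25,0,0,-0.05,0,0,0],[25,0,0,-0.03,0,0,0],[25,0,0,0,0,0,0]]'
python3 -m creep '[[34,0,0,0,0,0,0],[37,0,0,0,0,0,0],[42,0,0,0,0,0,0],[42,0,0,0,0,0,0],[42,0.01,-0.1,0.4,0,0,0],[42,0.02,-0.2,0.75,0,0,0],[42,0.03,-0.25,0.95,0,0,0],[42,0.03,-0.25,0.95,0,0,0]]'
python3 -m creep '[[42,0,0.8,0.6,-2.45,-0.35,0],[42,0,0.8,0.6,-2.45,-0.35,0],[42,0,0.9,0.6,-2.45,-0.35,0],[42,0,0.9,0.6,-2.45,-0.35,0],[42,0,0.95,0,-2.45,-0.35,0],[42,0,0.95,0,-2.45,-0.35,0],[42,0.2,0.95,0,0,0,0],[42,0.2,0.95,0,0,0,0]]'
python3 -m creep '[[42,0.2,0.95,0,0,0,0],[42,0.2,0.95,0,0,0,0],[42,0.2,0.95,0,0,0,0],[42,0.2,0.95,0,0,0,0],[42,0.2,0.95,0,0,0,0],[42,0,0,0,0,0,0],[42,0,0,0,0,0,0]]'
python3 - <<'E'
from h import *
S=capture("side");T=capture("top")
for n in("done1","next1"):
  for k,p in(("S",S),("T",T)):
    print(n,k,[(round(d["conf"],2),np.round(np.argwhere(d["region"]).mean(0)[::-1],1).tolist()) for d in outline_of(p,n) if d["conf"]>.3])
a=cv2.resize(S['frame'][130:400,160:500],None,fx=2.2,fy=2.2,interpolation=2)
cv2.imwrite('pics/sl3.png',a[:,:,::-1])
E
```

```text
time_s: 27.57
tcp_pos: [0.4511, -0.3482, 0.0651]
eef_rot: [179.9, 14.9, -82.0]
contact_force: [-1.2, 1.1, 6.9]
gripper_width: 0.0314
gripper_force: 30.0
time_s: 28.23
tcp_pos: [0.4529, -0.3683, 0.1415]
eef_rot: [179.8, 14.9, -82.0]
contact_force: [0.6, -1.2, -0.7]
gripper_width: 0.0419
gripper_force: 0.0
time_s: 28.9
tcp_pos: [0.4628, -0.1866, 0.2016]
eef_rot: [-180.0, -0.0, -82.0]
contact_force: [1.4, 0.7, -0.6]
gripper_width: 0.0422
gripper_force: 0.0
time_s: 29.48
tcp_pos: [0.4886, -0.0684, 0.201]
eef_rot: [180.0, 0.0, -81.9]
contact_force: [-0.2, -0.8, 0.3]
gripper_width: 0.0416
gripper_force: 0.0
done1 S [(0.87, [391.3, 368.8]), (0.86, [413.3, 345.6]), (0.67, [436.4, 326.6])]
done1 T [(0.88, [458.0, 214.0]), (0.87, [456.1, 192.2]), (0.52, [462.0, 235.8])]
next1 S [(0.93, [191.7, 179.4]), (0.78, [298.0, 178.4]), (0.72, [274.2, 152.9]), (0.72, [235.1, 204.0]), (0.69, [235.6, 146.6]), (0.65, [255.8, 162.3])]
next1 T [(0.86, [190.1, 218.5]), (0.85, [230.2, 216.2]), (0.76, [268.3, 186.1]), (0.64, [210.1, 274.1]), (0.38, [255.4, 255.1])]
```

View pics/sl3.png

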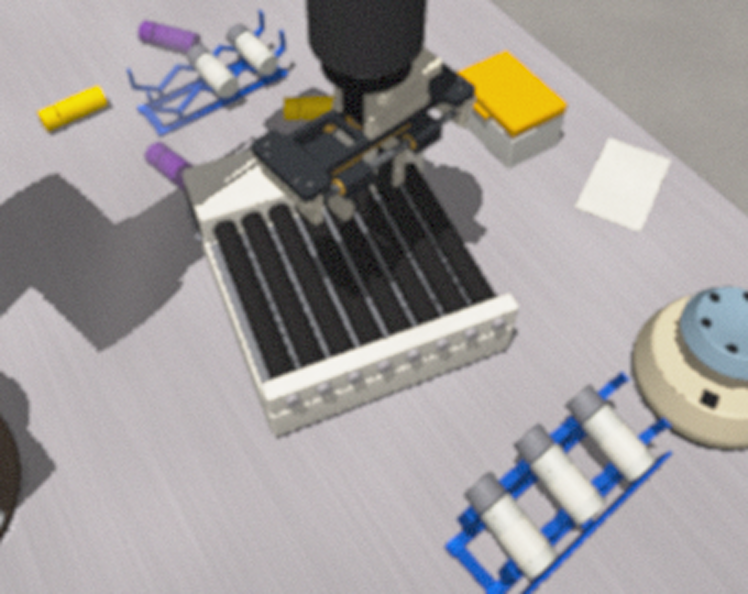

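```bash

python3 -m creep '[[42,0.19,0.92,0,0,0,-0.2],[42,0.19,0.92,0,0,0,-0.2],[42,0.19,0.92,0,0,0,-0.2],[42,0.19,0.92,0,0,0,-0.2],[42,0.19,0.92,0,0,0,-0.2],[42,0.19,0.92,0,0,0,-0.2],[42,0.19,0.92,0,0,0,-0.2],[42,0.19,0.92,0,0,0,-0.2]]'
python3 -m creep '[[42,0.19,0.92,0,0,0,-0.2],[42,0.19,0.92,0,0,0,-0.2],[42,0.19,0.92,0,0,0,-0.2],[42,0.19,0.92,0,0,0,-0.2],[42,0.19,0.92,0,0,0,-0.2],[42,0.19,0.92,0,0,0,-0.2],[42,0.19,0.92,0,0,0,-0.2],[42,0.19,0.92,0,0,0,-0.2]]'
python3 -m creep '[[42,0.17,0.92,0,0,0,-0.2],[42,0.17,0.92,0,0,0,-0.2],[42,0,0,-0.8,0,0,0],[42,0,0,-1,0,0,0],[42,0,0,-1,0,0,0],[42,0,0,-0.5,0,0,0],[42,0,0,0,0,0,0],[42,0,0,0,0,0,0]]'
python3 - <<'E'
from h import *
S=capture("side")
a=cv2.resize(S['frame'][100:220,180:340],None,fx=3,fy=3,interpolation=2)
cv2.imwrite('pics/nx1.png',a[:,:,::-1])
E
```

```text
time_s: 30.45
tcp_pos: [0.5264, 0.1152, 0.2004]
eef_rot: [179.9, 0.0, -83.7]
contact_force: [0.5, -0.2, 0.3]
gripper_width: 0.042
gripper_force: 0.0
time_s: 31.12
tcp_pos: [0.5646, 0.2991, 0.2002]
eef_rot: [179.9, 0.0, -85.3]
contact_force: [-0.4, -0.0, 0.3]
gripper_width: 0.0419
gripper_force: 0.0
time_s: 31.78
tcp_pos: [0.5731, 0.3442, 0.1177]
eef_rot: [179.9, -0.0, -85.7]
contact_force: [0.4, 0.3, 1.1]
gripper_width: 0.042
gripper_force: 0.0
```

View pics/nx1.png

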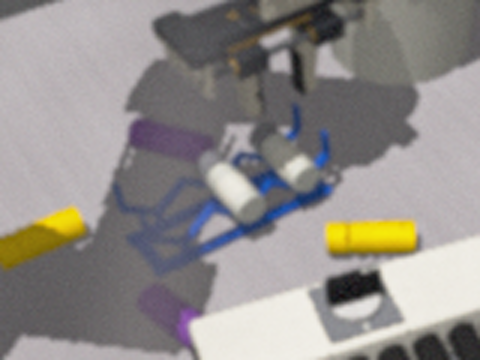

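```bash

python3 -m creep '[[42,0,0,-0.6,0,0,0],[42,0,0,-0.6,0,0,0],[42,0,0,-0.6,0,0,0],[42,0,0,-0.4,0,0,0],[42,0,0,0,0,0,0]]' 30
python3 -m creep '[[42,0,0,-0.4,0,0,0],[42,0,0,-0.4,0,0,0],[42,0,0,-0.3,0,0,0],[42,0,0,0,0,0,0],[42,0,0,0,0,0,0]]' 30
python3 -m creep '[[25,0,0,0,0,0,0],[25,0,0,0,0,0,0],[25,0,0,0,0,0,0],[25,0,0,0,0,0,0],[25,0,0,0,0,0,0]]' 30
```

```text
time_s: 32.25
tcp_pos: [0.5724, 0.3443, 0.0621]
eef_rot: [179.9, 0.0, -85.7]
contact_force: [-0.2, -0.4, 0.7]
gripper_width: 0.0417
gripper_force: 0.0
time_s: 32.67
tcp_pos: [0.5725, 0.3445, 0.0348]
eef_rot: [179.9, 0.0, -85.6]
contact_force: [1.1, 0.3, -0.0]
gripper_width: 0.0418
gripper_force: 0.0
time_s: 33.08
tcp_pos: [0.573, 0.345, 0.0358]
eef_rot: [180.0, 0.1, -85.6]
contact_force: [0.0, -0.3, 1.7]
gripper_width: 0.0311
gripper_force: 30.0
```

```bash

python3 -m creep '[[25,0,0,0.3,0,0,0],[25,0,0,0.8,0,0,0],[25,0,0,1,0,0,0],[25,0,0,1,0,0,0],[25,0,0,1,0,0,0],[25,0,0,1,0,0,0],[25,0,0,1,0,0,0],[25,0,0,0.5,0,0,0]]'
python3 -m creep '[[25,-0.07,-0.91,0,0,0,-0.8],[25,-0.07,-0.91,0,0,0,-0.8],[25,-0.07,-0.91,0,0,0,-0.8],[25,-0.07,-0.91,0,0,0,-0.8],[25,-0.07,-0.91,0,0,0,-0.8],[25,-0.07,-0.91,0,0,0,-0.8],[25,-0.07,-0.91,0,0,0,-0.8],[25,-0.07,-0.91,0,0,0,-0.8]]'
python3 -m creep '[[25,-0.07,-0.91,0,0,0,-0.8],[25,-0.07,-0.91,0,0,0,-0.8],[25,-0.07,-0.91,0,0,0,-0.8],[25,-0.07,-0.91,0,0,0,-0.8],[25,-0.07,-0.91,0,0,0,-0.8],[25,-0.07,-0.91,0,0,0,-0.8],[25,-0.07,-0.91,0,0,0,-0.8],[25,-0.07,-0.91,0,0,0,-0.8]]'
python3 -m creep '[[25,-0.07,-0.88,0,0,0,-0.8],[25,0,-0.88,0,0,0,-0.8],[25,0,0,0,0,0,0],[25,0,0,0,0,0,0]]'
```

```text
time_s: 33.75
tcp_pos: [0.5736, 0.3452, 0.2046]
eef_rot: [-179.9, 0.2, -85.6]
contact_force: [0.5, 1.1, -0.1]
gripper_width: 0.0315
gripper_force: 30.0
time_s: 34.42
tcp_pos: [0.5582, 0.1615, 0.2008]
eef_rot: [179.9, 0.1, -92.1]
contact_force: [-0.4, 0.4, -1.2]
gripper_width: 0.0312
gripper_force: 30.0
time_s: 35.08
tcp_pos: [0.5442, -0.0204, 0.2009]
eef_rot: [180.0, 0.1, -98.5]
contact_force: [0.4, 0.1, -0.8]
gripper_width: 0.0316
gripper_force: 30.0
time_s: 35.42
tcp_pos: [0.5426, -0.0643, 0.2007]
eef_rot: [179.9, 0.1, -100.2]
contact_force: [-0.6, -0.8, -2.0]
gripper_width: 0.0314
gripper_force: 30.0
```

```bash

python3 -m creep '[[25,0,0,-0.8,0,0,0],[25,0,0,-1,0,0,0],[25,0,0,-1,0,0,0],[25,0,0,-0.8,0,0,0],[25,0,0,-0.4,0,0,0],[25,0,0,-0.25,0,0,0],[25,0,0,0,0,0,0],[25,0,0,0,0,0,0]]'
python3 -m creep '[[25,0,0,-0.06,0,0,0],[25,0,0,0,0,0,0],[25,0,0,0,0,0,0]]'
python3 -m creep '[[25,0,0,-0.06,0,0,0],[25,0,0,0,0,0,0],[25,0,0,0,0,0,0]]'
```

```text
time_s: 36.08
tcp_pos: [0.5436, -0.0629, 0.0948]
eef_rot: [180.0, 0.1, -100.0]
contact_force: [0.2, -0.3, -1.2]
gripper_width: 0.0314
gripper_force: 30.0
time_s: 36.33
tcp_pos: [0.5434, -0.0632, 0.0934]
eef_rot: [-180.0, 0.1, -100.0]
contact_force: [0.2, -0.9, -0.3]
gripper_width: 0.0311
gripper_force: 30.0
time_s: 36.58
tcp_pos: [0.5429, -0.0633, 0.0912]
eef_rot: [179.9, 0.1, -100.0]
contact_force: [-0.2, -0.1, -1.2]
gripper_width: 0.0315
gripper_force: 30.0
```

```bash

python3 -m creep '[[25,0,0,-0.04,0,0,0],[25,0,0,0,0,0,0],[25,0,0,0,0,0,0]]'
python3 -m creep '[[34,0,0,0,0,0,0],[37,0,0,0,0,0,0],[42,0,0,0,0,0,0],[42,0,0,0,0,0,0],[42,0,0,0.4,0,0,0],[42,0,0,0.8,0,0,0],[42,0,0,0.9,0,0,0],[42,0,0,0.9,0,0,0]]'
python3 -m creep '[[42,-0.08,0.9,0.6,0,0,0.8],[42,-0.08,0.9,0.5,0,0,0.8],[42,-0.08,0.9,0.3,0,0,0.8],[42,-0.08,0.9,0,0,0,0.8],[42,-0.08,0.9,0,0,0,0.8],[42,-0.08,0.9,0,0,0,0.8],[42,-0.08,0.9,0,0,0,0.8],[42,-0.08,0.9,0,0,0,0.8]]'
python3 -m creep '[[42,-0.08,0.9,0,0,0,0.8],[42,-0.08,0.9,0,0,0,0.8],[42,-0.08,0.9,0,0,0,0.8],[42,0,0,0,0,0,0],[42,0,0,0,0,0,0]]'
python3 - <<'E'
from h import *
S=capture("side");T=capture("top")
for n in("done1","next1"):
  for k,p in(("S",S),("T",T)):
    print(n,k,[(round(d["conf"],2),np.round(np.argwhere(d["region"]).mean(0)[::-1],1).tolist()) for d in outline_of(p,n) if d["conf"]>.3])
a=cv2.resize(S['frame'][110:310,160:420],None,fx=3,fy=3,interpolation=2)
cv2.imwrite('pics/mx1.png',a[:,:,::-1])
E
```

```text
time_s: 36.83
tcp_pos: [0.543, -0.0633, 0.091]
eef_rot: [180.0, 0.0, -100.0]
contact_force: [-2.7, 1.6, 7.4]
gripper_width: 0.0312
gripper_force: 30.0
time_s: 37.5
tcp_pos: [0.5428, -0.0634, 0.1664]
eef_rot: [179.9, 0.0, -100.0]
contact_force: [0.5, -0.1, -0.5]
gripper_width: 0.0422
gripper_force: 0.0
time_s: 38.17
tcp_pos: [0.5268, 0.1178, 0.201]
eef_rot: [180.0, 0.1, -93.6]
contact_force: [1.2, -0.6, 0.4]
gripper_width: 0.0419
gripper_force: 0.0
time_s: 38.58
tcp_pos: [0.5208, 0.1853, 0.2006]
eef_rot: [180.0, 0.1, -91.1]
contact_force: [-0.4, 0.5, 1.4]
gripper_width: 0.0419
gripper_force: 0.0
done1 S [(0.97, [413.4, 345.6]), (0.78, [390.8, 368.4]), (0.72, [436.7, 327.0])]
done1 T [(0.67, [458.0, 213.9]), (0.59, [455.9, 191.9]), (0.57, [462.1, 235.7])]
next1 S [(0.88, [356.2, 232.4]), (0.85, [236.6, 146.9]), (0.81, [302.9, 179.1]), (0.71, [191.9, 179.2]), (0.69, [256.2, 162.8]), (0.67, [235.0, 203.7])]
next1 T [(0.78, [264.7, 252.7]), (0.75, [367.0, 193.5]), (0.58, [189.8, 218.9])]
```

View pics/mx1.png

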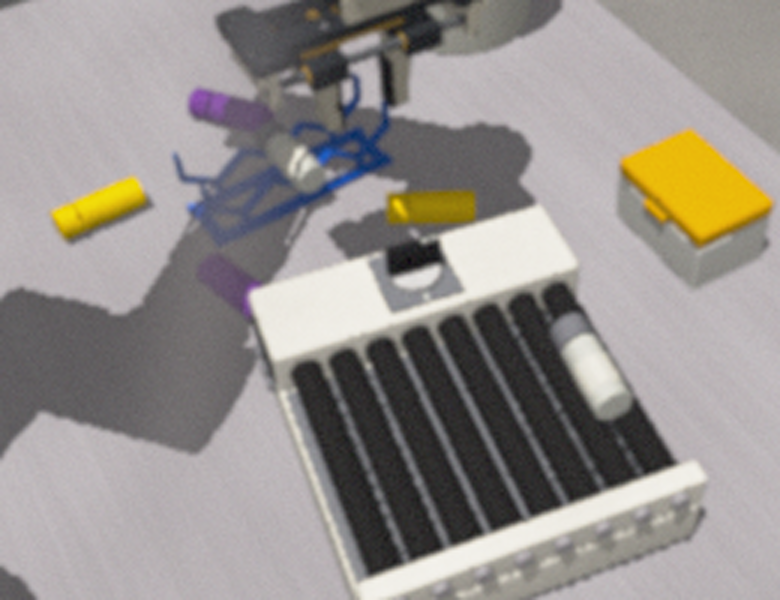

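```bash
python3 - <<'E'
from h import *
S=capture("side");T=capture("top")
o=[max([d for d in outline_of(p,"next1") if d["bbox"][0]>l],key=lambda d:d["conf"]) for p,l in((S,325),(T,345))]
u=[np.argwhere(d["region"]).mean(0)[::-1] for d in o]
x=tri([S,T],u); q,f=fitb([S,T],[d["region"].astype(np.uint8) for d in o],[x[0],x[1],np.radians(-10),x[2]])
for w in(x,q[[0,1,3]]): print(w.round(4),(R.from_euler('z',10.1,degrees=True).as_matrix()@[w[0]-.487,w[1]+.0215,0]*1000).round(1))
print(u,np.degrees(q[2]),f)
E
```

```text
Traceback (most recent call last):
ValueError: max() iterable argument is empty
```

```bash
python3 - <<'E'
from h import *
def find(n,l,t):
    for k in range(4):
        p=capture(n)
        for c in t:
            o=[d for d in outline_of(p,c) if l[0]<d["bbox"][0] and d["bbox"][2]<l[1] and d["conf"]>.3]
            if o: return p,max(o,key=lambda d:d["conf"])
S,a=find("side",(325,375),("next1","done1")); T,b=find("top",(345,400),("next1","done1"))
o=[a,b];u=[np.argwhere(d["region"]).mean(0)[::-1] for d in o]
x=tri([S,T],u); q,f=fitb([S,T],[d["region"].astype(np.uint8) for d in o],[x[0],x[1],np.radians(-10),x[2]])
for w in(x,q[[0,1,3]]): print(w.round(4),(R.from_euler('z',10.1,degrees=True).as_matrix()@[w[0]-.487,w[1]+.0215,0]*1000).round(1))
print(u,[d["bbox"] for d in o],np.degrees(q[2]),f)
E
```

```text
[ 0.5742 -0.0647  0.0957] [ 93.4 -27.3   0. ]
[ 0.5754 -0.0635  0.0923] [ 94.4 -25.8   0. ]
[array([355.94512195, 232.26626016]), array([366.79261364, 193.09659091])] [[344.3, 215.3, 370.5, 249.1], [350.2, 184.0, 380.5, 204.3]] -9.68219009171064 0.22625646711012565
```

```bash

python3 -m creep '[[42,0.19,-0.91,0,0,0,-0.8],[42,0.19,-0.91,0,0,0,-0.8],[42,0.19,-0.91,0,0,0,-0.8],[42,0.19,-0.91,0,0,0,-0.8],[42,0.19,-0.91,0,0,0,-0.8],[42,0.19,-0.91,0,0,0,-0.8],[42,0.19,-0.91,0,0,0,-0.8],[42,0.19,-0.91,0,0,0,-0.8]]'
python3 -m creep '[[42,0.21,-0.91,0,0,0,-0.8],[42,0.21,-0.91,0,0,0,-0.8],[42,0.2,-0.91,0,0,0,-0.9],[42,0,0,-0.9,0,0,0],[42,0,0,-1,0,0,0],[42,0,0,-1,0,0,0],[42,0,0,0,0,0,0],[42,0,0,0,0,0,0]]'
python3 -m creep '[[42,0,0,-0.6,0,0,0],[42,0,0,-0.5,0,0,0],[42,0,0,-0.35,0,0,0],[42,0,0,0,0,0,0],[42,0,0,0,0,0,0]]'
python3 -m creep '[[25,0,0,0,0,0,0],[25,0,0,0,0,0,0],[25,0,0,0,0,0,0],[25,0,0,0,0,0,0],[25,0,0,0,0,0,0]]' 30
```

```text
time_s: 39.95
tcp_pos: [0.5591, 0.0011, 0.2001]
eef_rot: [179.9, 0.1, -97.7]
contact_force: [-0.1, 0.0, 0.3]
gripper_width: 0.042
gripper_force: 0.0
time_s: 40.62
tcp_pos: [0.5737, -0.0663, 0.1268]
eef_rot: [179.8, -0.0, -100.1]
contact_force: [0.1, -0.8, 1.8]
gripper_width: 0.0419
gripper_force: 0.0
time_s: 41.03
tcp_pos: [0.575, -0.0659, 0.0922]
eef_rot: [180.0, 0.0, -100.1]
contact_force: [0.5, -0.1, -0.3]
gripper_width: 0.0419
gripper_force: 0.0
time_s: 41.45
tcp_pos: [0.5737, -0.0658, 0.0922]
eef_rot: [179.9, 0.1, -100.1]
contact_force: [-4.1, 3.1, 5.5]
gripper_width: 0.0315
gripper_force: 30.0
```

```bash

python3 -m creep '[[25,0,0,0.4,0,0,0],[25,0,0,0.6,0,0,0],[25,0,0,0.6,0,0,0],[25,-0.4,0.07,0,0,0,0],[25,-0.4,0.07,0,0,0,0],[25,-0.43,0.06,0,0,0,0],[25,0,0,0,0,0,0],[25,0,0,0,0,0,0]]'
python3 -m creep '[[25,0,0,-0.5,0,0,0],[25,0,0,-0.5,0,0,0],[25,0,0,-0.4,0,0,0],[25,0,0,-0.16,0,0,0],[25,0,0,0,0,0,0],[25,0,0,0,0,0,0]]'
python3 -m creep '[[25,0,0,-0.05,0,0,0],[25,0,0,0,0,0,0],[25,0,0,0,0,0,0]]'
```

```text
time_s: 42.12
tcp_pos: [0.5426, -0.0609, 0.1312]
eef_rot: [179.9, 0.0, -100.1]
contact_force: [0.0, -0.2, 0.1]
gripper_width: 0.0313
gripper_force: 30.0
time_s: 42.62
tcp_pos: [0.543, -0.0611, 0.0921]
eef_rot: [179.8, 0.0, -100.1]
contact_force: [-2.6, 1.1, 2.6]
gripper_width: 0.0314
gripper_force: 30.0
time_s: 42.87
tcp_pos: [0.543, -0.0611, 0.092]
eef_rot: [179.9, 0.0, -100.1]
contact_force: [-7.8, 3.2, 13.8]
gripper_width: 0.0314
gripper_force: 30.0
```

```bash

python3 -m creep '[[34,0,0,0,0,0,0],[37,0,0,0,0,0,0],[42,0,0,0,0,0,0],[42,0,0,0,0,0,0],[42,0,0,0.4,0,0,0],[42,0,0,0.8,0,0,0],[42,0,0,0.9,0,0,0],[42,0,0,0.9,0,0,0]]'
python3 -m creep '[[42,-0.08,0.9,0.6,0,0,0.8],[42,-0.08,0.9,0.5,0,0,0.8],[42,-0.08,0.9,0.3,0,0,0.8],[42,-0.08,0.9,0,0,0,0.8],[42,-0.08,0.9,0,0,0,0.8],[42,-0.08,0.9,0,0,0,0.8],[42,-0.08,0.9,0,0,0,0.8],[42,-0.08,0.9,0,0,0,0.8]]'
python3 -m creep '[[42,-0.08,0.9,0,0,0,0.8],[42,-0.08,0.9,0,0,0,0.8],[42,-0.08,0.9,0,0,0,0.8],[42,0,0,0,0,0,0],[42,0,0,0,0,0,0]]'
cat >> h.py <<'E'
def show():
    for n in("side","top"):
        p=capture(n); L=[]
        for t in("done1","next1"):
            for d in outline_of(p,t):
                c=np.argwhere(d["region"]).mean(0)[::-1]
                if d["conf"]>.3 and not any(np.hypot(*(c-e))<8 for e in L): L.append(c)
        print(n,[x.round(1).tolist() for x in L])
E
python3 -c "
from h import *
show()"
```

```text
time_s: 43.53
tcp_pos: [0.5436, -0.0611, 0.1673]
eef_rot: [179.9, 0.0, -100.1]
contact_force: [1.0, 0.7, 1.3]
gripper_width: 0.0422
gripper_force: 0.0
time_s: 44.2
tcp_pos: [0.5276, 0.1201, 0.2019]
eef_rot: [180.0, 0.1, -93.7]
contact_force: [0.5, 0.3, -0.7]
gripper_width: 0.0417
gripper_force: 0.0
time_s: 44.62
tcp_pos: [0.5217, 0.1875, 0.2015]
eef_rot: [180.0, 0.0, -91.2]
contact_force: [-0.5, 0.5, 1.3]
gripper_width: 0.0423
gripper_force: 0.0
side [[391.0, 368.7], [413.5, 345.8], [436.6, 327.0], [192.0, 179.1], [255.9, 162.5], [344.2, 236.8], [235.2, 146.6], [234.7, 203.1], [302.5, 178.8]]
top [[457.2, 214.2], [456.2, 191.9], [461.4, 235.8], [365.5, 203.9], [266.0, 252.2], [190.2, 218.4]]
```

```bash

python3 -m creep '[[42,-0.08,0.87,0,0,0,0.8],[42,-0.08,0.87,0,0,0,0.8],[42,-0.08,0.87,0,0,0,0.8],[42,-0.08,0.87,0,0,0,0.8],[42,-0.08,0.87,0,0,0,0.8],[42,-0.08,0.87,0,0,0,0.8],[42,-0.06,0.87,0,0,0,0.8],[42,0,0,0,0,0,0]]'
python3 -m creep '[[42,0,0,-0.8,0,0,0],[42,0,0,-1,0,0,0],[42,0,0,-1,0,0,0],[42,0,0,-1,0,0,0],[42,0,0,-0.8,0,0,0],[42,0,0,-0.7,0,0,0],[42,0,0,0,0,0,0]]'
python3 -m creep '[[42,0,0,-0.5,0,0,0],[42,0,0,-0.5,0,0,0],[42,0,0,-0.3,0,0,0],[42,0,0,0,0,0,0],[42,0,0,0,0,0,0]]' 30
python3 -m creep '[[25,0,0,0,0,0,0],[25,0,0,0,0,0,0],[25,0,0,0,0,0,0],[25,0,0,0,0,0,0],[25,0,0,0,0,0,0]]' 30
```

```text
time_s: 45.58
tcp_pos: [0.5084, 0.3413, 0.2008]
eef_rot: [180.0, 0.1, -85.6]
contact_force: [-0.1, -0.2, -0.2]
gripper_width: 0.0419
gripper_force: 0.0
time_s: 46.17
tcp_pos: [0.5067, 0.3361, 0.0649]
eef_rot: [179.7, -0.2, -85.8]
contact_force: [-0.4, -1.0, -0.2]
gripper_width: 0.042
gripper_force: 0.0
time_s: 46.58
tcp_pos: [0.5085, 0.3385, 0.0366]
eef_rot: [180.0, 0.0, -85.8]
contact_force: [0.5, 0.4, 1.2]
gripper_width: 0.0417
gripper_force: 0.0
time_s: 47.0
tcp_pos: [0.5083, 0.3391, 0.037]
eef_rot: [180.0, 0.1, -85.7]
contact_force: [-3.0, 0.0, 6.5]
gripper_width: 0.0312
gripper_force: 30.0
```

```bash

python3 -m creep '[[25,0,0,0.3,0,0,0],[25,0,0,0.8,0,0,0],[25,0,0,1,0,0,0],[25,0,0,1,0,0,0],[25,0,0,1,0,0,0],[25,0,0,1,0,0,0],[25,0,0,1,0,0,0],[25,0,0,0.5,0,0,0]]'
python3 -m creep '[[25,-0.06,-0.87,0,0,0,-0.8],[25,-0.06,-0.87,0,0,0,-0.8],[25,-0.06,-0.87,0,0,0,-0.8],[25,-0.06,-0.87,0,0,0,-0.8],[25,-0.06,-0.87,0,0,0,-0.8],[25,-0.06,-0.87,0,0,0,-0.8],[25,-0.06,-0.87,0,0,0,-0.8],[25,-0.06,-0.87,0,0,0,-0.8]]'
python3 -m creep '[[25,-0.06,-0.87,0,0,0,-0.8],[25,-0.06,-0.87,0,0,0,-0.8],[25,-0.06,-0.87,0,0,0,-0.8],[25,-0.06,-0.87,0,0,0,-0.8],[25,-0.06,-0.87,0,0,0,-0.8],[25,-0.06,-0.87,0,0,0,-0.8],[25,-0.06,-0.87,0,0,0,-0.8],[25,-0.06,-0.87,0,0,0,-0.8]]'
python3 -m creep '[[25,-0.05,-0.86,0,0,0,-0.8],[25,-0.05,-0.86,0,0,0,-0.8],[25,0,0,0,0,0,0],[25,0,0,0,0,0,0]]'
```

```text
time_s: 47.67
tcp_pos: [0.5092, 0.3393, 0.2051]
eef_rot: [-179.9, 0.2, -85.7]
contact_force: [-0.0, 0.6, -0.9]
gripper_width: 0.0313
gripper_force: 30.0
time_s: 48.33
tcp_pos: [0.4959, 0.1636, 0.2015]
eef_rot: [180.0, 0.1, -92.2]
contact_force: [0.3, 0.1, -0.7]
gripper_width: 0.0313
gripper_force: 30.0
time_s: 49.0
tcp_pos: [0.4839, -0.0104, 0.2016]
eef_rot: [180.0, 0.1, -98.6]
contact_force: [0.4, 0.4, -1.4]
gripper_width: 0.0308
gripper_force: 30.0
time_s: 49.33
tcp_pos: [0.4814, -0.0532, 0.2014]
eef_rot: [180.0, 0.1, -100.3]
contact_force: [-0.7, 0.5, -0.7]
gripper_width: 0.0312
gripper_force: 30.0
```

```bash

python3 -m creep '[[25,0,0,-0.8,0,0,0],[25,0,0,-1,0,0,0],[25,0,0,-1,0,0,0],[25,0,0,-0.8,0,0,0],[25,0,0,-0.4,0,0,0],[25,0,0,-0.28,0,0,0],[25,0,0,0,0,0,0],[25,0,0,0,0,0,0]]'
python3 -m creep '[[25,0,0,-0.05,0,0,0],[25,0,0,0,0,0,0],[25,0,0,0,0,0,0]]'
python3 -m creep '[[25,0,0,-0.04,0,0,0],[25,0,0,0,0,0,0],[25,0,0,0,0,0,0]]'
```

```text
time_s: 50.0
tcp_pos: [0.4821, -0.0519, 0.0945]
eef_rot: [180.0, 0.0, -100.1]
contact_force: [0.1, -0.3, -0.6]
gripper_width: 0.0311
gripper_force: 30.0
time_s: 50.25
tcp_pos: [0.482, -0.0521, 0.0934]
eef_rot: [-180.0, 0.1, -100.1]
contact_force: [-0.4, 0.1, -1.4]
gripper_width: 0.0316
gripper_force: 30.0
time_s: 50.5
tcp_pos: [0.482, -0.0522, 0.0922]
eef_rot: [180.0, 0.1, -100.1]
contact_force: [-1.7, 1.2, 2.4]
gripper_width: 0.0309
gripper_force: 30.0
```

```bash

python3 -m creep '[[34,0,0,0,0,0,0],[37,0,0,0,0,0,0],[42,0,0,0,0,0,0],[42,0,0,0,0,0,0],[42,0,0,0.4,0,0,0],[42,0,0,0.8,0,0,0],[42,0,0,0.9,0,0,0],[42,0,0,0.9,0,0,0]]'
python3 -m creep '[[42,0,0,0.6,0,0,0],[42,0.07,0.43,0.5,0,0,7],[42,0.07,0.43,0.2,0,0,7],[42,0.07,0.43,0,0,0,7],[42,0.07,0.43,0,0,0,7],[42,0.07,0.43,0,0,0,7],[42,0.08,0.43,0,0,0,7],[42,0.08,0.43,0,0,0,7]]'
python3 -m creep '[[42,0.08,0.43,0,0,0,7],[42,0.08,0.43,0,0,0,7],[42,0.08,0.43,0,0,0,7],[42,0.08,0.43,0,0,0,7],[42,0.08,0.43,0,0,0,7],[42,0.08,0.43,0,0,0,6],[42,0,0,0,0,0,0],[42,0,0,0,0,0,0]]'
python3 - <<'E'
from h import *
show()
S=capture("side");T=capture("top")
a=cv2.resize(S['frame'][130:330,230:420],None,fx=2,fy=2,interpolation=2);b=cv2.resize(T['frame'][160:290,280:420],None,fx=2.8,fy=2.8,interpolation=2)
b=cv2.copyMakeBorder(b,0,400-b.shape[0],0,0,0);cv2.imwrite('pics/mx2.png',np.hstack([a,b])[:,:,::-1])
E
```

```text
time_s: 51.17
tcp_pos: [0.4813, -0.0524, 0.1674]
eef_rot: [179.9, 0.0, -100.1]
contact_force: [0.6, -0.1, -0.0]
gripper_width: 0.0419
gripper_force: 0.0
time_s: 51.83
tcp_pos: [0.4944, 0.0235, 0.1993]
eef_rot: [179.9, 0.1, -50.8]
contact_force: [0.0, 0.5, -0.1]
gripper_width: 0.0417
gripper_force: 0.0
time_s: 52.5
tcp_pos: [0.5063, 0.0877, 0.1991]
eef_rot: [179.9, 0.1, -10.2]
contact_force: [-0.7, 0.1, 0.2]
gripper_width: 0.042
gripper_force: 0.0
side [[436.5, 326.7], [413.9, 346.1], [236.1, 146.9], [319.5, 245.6], [307.5, 181.0], [343.9, 236.3], [192.2, 179.5], [235.2, 203.8]]
top [[462.1, 235.8], [457.9, 213.8], [456.5, 192.0], [449.3, 141.5], [365.8, 204.0], [190.6, 218.3], [228.3, 204.3], [364.7, 225.9], [268.4, 185.7]]
```

View pics/mx2.png

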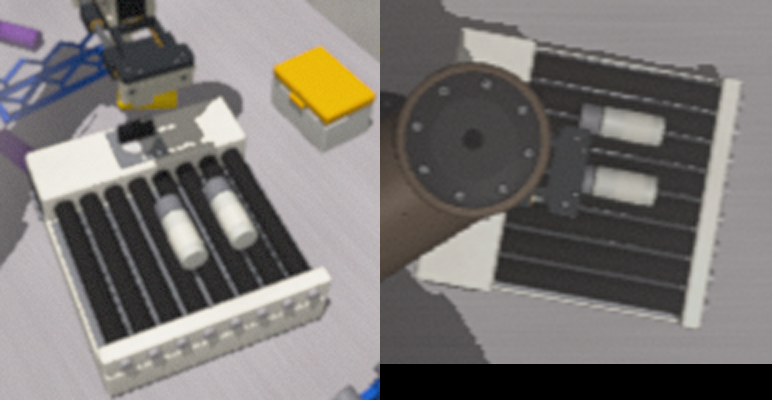

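```bash
python3 -c "
from h import *
S=capture('side');T=capture('top')
for u in(((343.9,236.3),(365.8,204)),((319.5,245.6),(364.7,225.9))):
  w=tri([S,T],u);print(w.round(4),(R.from_euler('z',10.1,degrees=True).as_matrix()@[w[0]-.487,w[1]+.0215,0]*1000).round(1))"
python3 -m creep '[[42,0,0,-0.7,0,0,0],[42,0,0,-0.9,0,0,0],[42,0,0,-0.8,0,0,0],[42,0,0,-0.6,0,0,0],[42,0,0,-0.38,0,0,0],[42,0,0,0,0,0,0],[42,0,0,0,0,0,0]]' 30
python3 -m creep '[[0,0,0,0,0,0,0],[0,0,0,0,0,0,0],[0,0,0,0,0,0,0],[0,0,0,0,0,0,0],[0,0,0,0,0,0,0],[0,0,0,0,0,0,0],[0,0,0,0,0,0,0],[0,0,0,0,0,0,0]]' 30
```

```text
[ 0.5423 -0.0615  0.0992] [ 61.4 -29.6   0. ]
[ 0.4788 -0.0575  0.1055] [ -1.8 -36.9   0. ]
time_s: 53.58
tcp_pos: [0.5066, 0.0874, 0.1149]
eef_rot: [179.9, 0.1, -10.1]
contact_force: [-0.2, 0.6, 1.2]
gripper_width: 0.0421
gripper_force: 0.0
time_s: 54.25
tcp_pos: [0.5069, 0.0886, 0.1153]
eef_rot: [-179.9, -0.0, -10.1]
contact_force: [-0.9, 4.4, 2.1]
gripper_width: 0.0116
gripper_force: 30.0
```

```bash

python3 -m creep '[[0,0,0,0,0,0,-5],[0,0,0,0,0,0,-7],[0,0,0,0,0,0,-7],[0,0,0,0,0,0,-7],[0,0,0,0,0,0,-7],[0,0,0,0,0,0,-7],[0,0,0,0,0,0,-7],[0,0,0,0,0,0,-7]]'
python3 -m creep '[[0,0,0,0,0,0,-7],[0,0,0,0,0,0,-7],[0,0,0,0,0,0,-7],[0,0,0,0,0,0,-7],[0,0,0,0,0,0,-7],[0,0,0,0,0,0,0],[30,0,0,0,0,0,0],[40,0,0,0,0,0,0]]'
python3 -m creep '[[40,0,0,0,0,0,0],[42,0,0,0,0,0,0],[42,0,0,0.5,0,0,0],[42,0,0,1,0,0,0],[42,0,0,1,0,0,0],[42,0,0,1,0,0,0],[42,0,0,1,0,0,0],[42,0,0,0.5,0,0,0]]'
python3 -m creep '[[42,-0.3,0.95,0,0,0,1],[42,-0.3,0.95,0,0,0,1],[42,-0.3,0.95,0,0,0,1],[42,-0.3,0.95,0,0,0,1],[42,-0.3,0.95,0,0,0,1],[42,-0.3,0.95,0,0,0,1],[42,-0.3,0.95,0,0,0,1],[42,-0.3,0.95,0,0,0,1]]'
python3 -m creep '[[42,-0.3,0.95,0,0,0,1],[42,-0.3,0.95,0,0,0,1],[42,-0.3,0.95,0,0,0,1],[42,-0.3,0.95,0,0,0,1],[42,0,0,0,0,0,0],[42,0,0,0,0,0,0],[42,0,0,0,0,0,0]]'
python3 - <<'E'
from h import *
show()
S=capture("side");T=capture("top")
a=cv2.resize(S['frame'][130:400,230:480],None,fx=1.6,fy=1.6,interpolation=2);b=cv2.resize(T['frame'][150:290,280:480],None,fx=2,fy=2,interpolation=2)
b=cv2.copyMakeBorder(b,0,a.shape[0]-b.shape[0],0,0,0);cv2.imwrite('pics/fin.png',np.hstack([a,b])[:,:,::-1])
E
```

```text
time_s: 54.92
tcp_pos: [0.5069, 0.0886, 0.1153]
eef_rot: [-180.0, 0.1, -64.5]
contact_force: [-1.7, 4.8, 2.4]
gripper_width: 0.0118
gripper_force: 30.0
time_s: 55.58
tcp_pos: [0.5065, 0.0875, 0.1149]
eef_rot: [179.9, 0.0, -99.1]
contact_force: [-0.9, 0.3, 0.6]
gripper_width: 0.02
gripper_force: 0.0
time_s: 56.25
tcp_pos: [0.5075, 0.0875, 0.2431]
eef_rot: [-179.9, 0.1, -99.1]
contact_force: [1.1, 0.3, -0.2]
gripper_width: 0.0418
gripper_force: 0.0
time_s: 56.92
tcp_pos: [0.4459, 0.2784, 0.2398]
eef_rot: [179.9, 0.0, -91.1]
contact_force: [0.3, 0.4, -0.2]
gripper_width: 0.0421
gripper_force: 0.0
time_s: 57.5
tcp_pos: [0.4163, 0.3722, 0.2395]
eef_rot: [179.9, 0.0, -87.1]
contact_force: [-0.6, 0.3, 0.7]
gripper_width: 0.042
gripper_force: 0.0
side [[436.3, 326.6], [412.7, 345.0], [319.8, 246.0], [344.0, 236.1], [234.8, 203.4], [191.9, 179.4], [302.3, 178.8], [235.9, 146.8]]
top [[456.5, 191.9], [457.5, 214.3], [461.7, 235.6], [365.1, 203.7], [362.1, 225.3], [266.9, 251.4], [212.8, 274.7]]
```

View pics/fin.png

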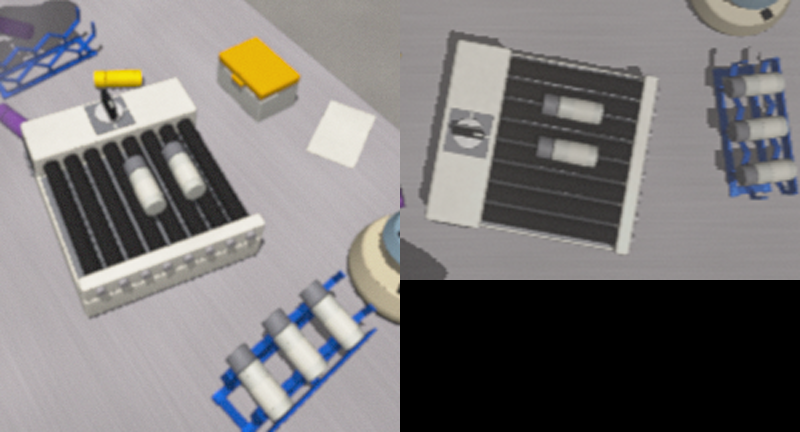

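```bash
python3 -c "
from plant import close_job
print(close_job())"
```

```text
the job is handed in; nothing more can be done
None
```

The job is handed in: the three finished bottles lie in the sloping rack, caps uphill, the two waiting bottles lie on the rollers (one had shifted to the outer groove and was put back), and the isolator is on again.

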